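# Seat a flanged cap in the check station under its sprung swing guard

## Task

Take the black flanged cap out of the blue kit tray, push the check station's spring-loaded guard aside with it and, keeping the guard held aside, lower the cap's spigot into the nest and press gently but firmly until the nest has sunk fully home on its stop. Then let go and lift away so that the guard swings shut over the cap. Never press or knock hard on the station, and leave the other parts in the tray where they are.

Things in the scene. Friction and masses are not known exactly. Their poses are not given: they have to be found in the camera images.
- cap_mid (a point): Black cap, 126-252 g, upright, 52 mm tall: square hub 28 x 28 x 34 mm tall (the grip: take it near its top, to keep the hand off the guard) on a round flange 64 mm wide, 8 thick; below it a round spigot 30 mm wide, 10 long, foot tapered 3 mm. Point: on its axis half-way up, 26 mm above the spigot's end, 8 above the flange's top. x, y square to the hub. Starts in a tray hole, flange on the tray.
- tray: Fixed blue plastic kit tray, 100 (x) x 260 (y) x 25 mm high, with three round holes 36 mm wide, 20 deep, in a row along its y axis, 85 mm apart, the middle one at its centre. Origin: centre of the underside. One hole holds the cap, the others the pin and the bush.
- nest_axis (a point): Point on the nest's upright axis, on top of the fixed station's base plate, 12 mm above the table; axes as the station's. The nest, under the guard, is a square aluminium block 80 x 80 mm with a round hole 33 mm wide, 16 deep, chamfered 2 mm, centred on this axis. Its top face starts 32.5 to 49.5 mm above this point: the nest and its stop are set at a different, unmeasured height each time.
- station: The fixed check station (base, nest, guard). Origin on the table under the nest's axis; x points away from the robot at yaw 0, y to the left, z up. Base plate 160 (x) x 185 (y) x 12 mm, centred 32 mm to -y of the origin.
- guard (a joint): Angle (rad) of the guard: a clear plate over the nest (x -39 to 39, y -32 to 48 mm from nest_axis; underside 84.5, top 90.5 mm above it) on an arm that swings level about a post (95 mm high) 100 mm to -y. 0 is shut. Pushed at its -x edge, which has an upstand to 108 mm, it opens to +x, up to 1.2; a spring (1 to 3 N) shuts it. A gripped hub on the nest axis holds it at about 0.6.
- nest (a joint): How far the nest has sunk (m): starts at 0 to 0.004, 0.010 is fully home on its hard stop. A brake holds it: pressed down with about 6 N it sinks, and it stays where left. On its stop its top face is 26.5 to 39.5 mm above nest_axis (unmeasured: feel for it). More than 18 N on the nest or guard is too much.
- pin_mid (a point): Bystander in the tray: stepped steel pin, 32 mm across the foot, 22 mm above, 60 mm tall; point half-way up.
- bush_mid (a point): Bystander in the tray: brass bush 32 mm across and 35 mm tall with a thin dark stud in its top, 46 mm tall in all; point 20 mm above its foot.
Mind the look-alikes: they are no part of the job. Leave any red or turquoise look-alike of the station alone.

How it is judged:
On the way, in this order (a step that is already met when the one before it is completed fails the run):
1. the guard is held aside with the cap over the nest (value of joint guard above 0.35 rad and horizontal distance between cap_mid and nest_axis below 0.012 m), for 0.1 s.
2. the cap's spigot is in the nest and the nest is pressed home while the guard is still held aside (value of joint guard above 0.25 rad and value of joint nest above 0.0088 m and horizontal distance between cap_mid and nest_axis below 0.005 m and z of cap_mid in the frame of nest_axis below 0.058 m), for 0.1 s.
At the end, for the whole second after the job is handed in: The cap stands upright (within 0.05 rad) and at rest in the nest, within 5 mm of its axis and its mid-point less than 58 mm above nest_axis; the nest is home (sunk more than 8.5 of its 10 mm), and the guard is shut over it (under 0.05 rad) (value of joint guard below 0.05 rad and value of joint nest above 0.0085 m and horizontal distance between cap_mid and nest_axis below 0.005 m and z of cap_mid in the frame of nest_axis below 0.058 m and angle between cap_mid's own z axis and vertical below 0.05 rad and linear speed of cap below 0.02 m/s); the robot touches nothing.
It fails at once if the cap pressed or knocked against the station with more than 18 N (contact force between cap and station above 18 N).
It fails at once if the hand pressed against the station or guard with more than 18 N (contact force between any of the fingers, the arm and station above 18 N).
It fails at once if the pin or the bush disturbed (distance of any of pin_mid, bush_mid from where it was at the start of the episode above 0.015 m).
It also fails if it takes over 72 s, if anything falls off the work surface, if the arm or the gripper's body presses on something with over 40 N, if the wrist force passes 120 N, or if a joint passes its speed limit or range.

## Robot

A 7-joint arm with a two-finger parallel gripper is mounted at the origin on the work surface. World frame = base frame: x ahead of the robot, y to its left, z up, the work surface at z = 0. Lengths are in m, angles in rad, forces in N, time in s.
With the tool pointing down it reaches from about 0.425 to 0.825 m from the base axis. Payload 3.6 kg.
Tool frame: the origin (TCP) lies midway between the tips of the shut fingers; the grasp point (between the pads) lies 19 mm behind it; z points along the fingers, y is the direction in which the jaws open and shut (so a half turn about z gives the same grasp; the last joint's range is limited). The gripper opens to 85 mm and grips with 20 to 120 N. Pads are 22 mm wide; open, the fingers measure 114 mm over their backs; the gripper's body (76 mm by 85 mm) begins 54 mm behind the grasp point. The pads swing forward as they close: fully open they stand 13 mm farther back than shut.
Start: joints at [1.177, 0.615, -0.013, 1.423, 0.008, 1.103, -0.04], TCP at [0.233, -0.607, 0.231] pointing down, gripper open.
Joint ranges: [-3.12, 3.12], [-0.3, 2.06], [-1.34, 1.32], [0.26, 2.42], [-1.36, 4.5], [0.01, 1.98], [-2.84, 2.84]. Speed limits (rad/s): [2.79, 2.79, 3.14, 3.14, 3.14, 3.14, 3.14].

## Interface

Orientations are given as a rotation vector (axis times angle).
In Python, from cell import robot, imaging, job gives the robot as it stands.
- The arm moves only by the shell command python3 -m crank 'ROWS'. ROWS is JSON, a list of rows, each a list of 3 entries, a list of its own where there are three numbers: the turn, a rotation vector about the tool's x, y, z in rad, then the shift along the tool's x, y, z in m, then the opening, from 0 (shut) to 1 (fully open). In form: [[[wx, wy, wz], [dx, dy, dz], claw], ...]. A call has exactly 8 rows; each row shifts and turns the pose as measured when the row begins, along the tool's axes as they then stand; what a row does not reach is not made up. A row lasts 1/10 s, in which the tool goes at most 50 mm and 8.59 degrees, less where a joint would pass 70% of its speed; a pose out of reach is approached as far as the arm can. A call is refused whole if a number of a shift passes 0.05 or a number of a turn 0.15, either way. A call with a gripper value outside its range is refused whole. The fingers move at their own pace and stop on an object; the grip force is fixed at half the most. Time passes only in rows, so rows that do not move let the fingers close, or fill a call up. It gives the time, the measured TCP pose, the force and the opening at its end, in the units of the state.
- robot.get_state(): the state, without advancing time (a new reading comes with each control period).
- imaging.camera(name): name is "scene" or "side" or "wrist"; returns a dict with "img" (420x560x3 uint8, red, green, blue), "z_map" (420x560 float32, m along the optical axis (not along the pixel's ray), 0 where there is no reading), "fovy" (degrees; the focal length in pixels is half the picture's height over the tangent of half this angle, whatever the lens; pixels are square), "cx", "cy" (the principal point, pixels), "k1" (the pictures are not rectified: a ray, as slopes to the right and down, at radius r is drawn at 1 + k1 r^2 times it, then the intrinsics apply), "origin" and "orientation" of the camera in the world. Camera axes: x right, y down, z forward; pixel columns grow to the right and rows downward; lengths in m; the calibration is good to about 2 mm. A picture is of the moment at which its call begins.
- job.close_job(): hands the job in, once; it reports no verdict.
The state is a dict: "t": time; "q": joint angles; "qvel": joint speeds; "effort": joint torques, N m; "ee_pos": TCP position; "eef_rot": TCP orientation; "force": force on the tool from outside, world axes, zero at the start; "wrist_torque": the same for the moment, N m; "finger_gap": finger opening in m.
Only numpy, scipy, OpenCV 4.12 (cv2) and the standard library are available. Lean on these libraries where they do the work, as an engineer would, in place of code of your own. Each camera call takes 0.05 s, during which the arm holds its last target.

## Working session

There is one attempt and no reset: what is moved stays moved. The work goes in short steps, Python scripts to look and compute and a shell command to move; the robot and the scene stay as the last step left them, time stands still between calls to the robot, and variables do not carry over. Pictures are saved under pics/ and viewed, and the job is handed in when it is done.

```bash
mkdir -p pics; ls
cat > h.py <<'E'
import numpy as np, cv2
from scipy.spatial.transform import Rotation as R
from cell import robot, imaging, job
def cam(n):
    c=imaging.camera(n); np.savez('pics/last_%s.npz'%n, **{k:np.asarray(v) for k,v in c.items()}); return c
def load(n): 
    d=np.load('pics/last_%s.npz'%n); return {k:d[k] for k in d.files}
def rot(c):
    o=np.asarray(c['orientation'],float)
    return o if o.shape==(3,3) else R.from_rotvec(o).as_matrix() if o.size==3 else R.from_quat(o).as_matrix()
def pts(c,uv=None):
    h,w=c['img'].shape[:2]; f=h/2/np.tan(np.radians(float(c['fovy']))/2)
    K=np.array([[f,0,float(c['cx'])],[0,f,float(c['cy'])],[0,0,1]])
    D=np.array([float(c['k1']),0,0,0])
    if uv is None:
        v,u=np.mgrid[:h,:w]; uv=np.stack([u,v],-1).reshape(-1,2)
    uv=np.asarray(uv,float)
    s=cv2.undistortPoints(uv.reshape(-1,1,2),K,D).reshape(-1,2)
    rays=np.c_[s,np.ones(len(s))]
    return rays@rot(c).T   # world rays with unit depth
def cloud(c):
    r=pts(c); z=c['z_map'].reshape(-1,1)
    P=r*z+np.asarray(c['origin'],float); P[z[:,0]==0]=np.nan
    return P.reshape(*c['z_map'].shape,3)
def proj(c,P):
    h=c['img'].shape[0]; f=h/2/np.tan(np.radians(float(c['fovy']))/2)
    p=(np.atleast_2d(P)-np.asarray(c['origin'],float))@rot(c)
    s=p[:,:2]/p[:,2:]; r2=(s**2).sum(1,keepdims=True)
    return s*(1+float(c['k1'])*r2)*f+[float(c['cx']),float(c['cy'])]
def save(n,img,scale=1):
    cv2.imwrite('pics/'+n,cv2.resize(img[...,::-1],None,fx=scale,fy=scale,interpolation=cv2.INTER_CUBIC))
E
python3 - <<'E'
from h import *
s=robot.get_state(); print(s)
for n in ['scene','side','wrist']:
    c=cam(n); save(n+'0.png',c['img'],1.4); print(n,{k:v for k,v in c.items() if k not in('img','z_map')})
E
```

```text
pics
{'t': 0.0, 'q': array([ 1.17750187,  0.61593742, -0.01258801,  1.42493763,  0.0080906 ,
        1.10339625, -0.04038514]), 'qvel': array([-2.80748410e-03, -4.39941059e-04,  1.11621975e-03,  8.23160627e-04,
        7.50156106e-04, -2.51264399e-03, -2.90770724e-05]), 'effort': array([-1.95248191e-05, -4.69212592e+01,  2.58965185e-01, -1.71033955e+01,
        9.88341286e-03,  9.74746188e-03,  8.03063472e-06]), 'ee_pos': array([ 0.23282189, -0.60603477,  0.23011359]), 'eef_rot': array([-3.08635970e+00, -5.72549024e-01,  8.25006049e-04]), 'force': array([0.11621313, 0.92111636, 0.65572539]), 'wrist_torque': array([ 0.01414193, -0.03346113, -0.01761875]), 'finger_gap': 0.08559672322219601}
scene {'fovy': 53.49290386979581, 'cx': 272.50322268864255, 'cy': 213.6815988083974, 'k1': -0.12245925597049304, 'origin': array([1.2737944 , 0.35623713, 0.82439219]), 'orientation': array([-1.36811978, -2.13468044,  0.90589738])}
side {'fovy': 42.09749013076277, 'cx': 278.18998131160885, 'cy': 200.60353563273853, 'k1': 0.01118947718262006, 'origin': array([ 0.19287642, -0.67799447,  0.96249259]), 'orientation': array([-2.31784233,  0.59621112, -0.21084218])}
wrist {'fovy': 62.22539050320072, 'cx': 280.61299483207006, 'cy': 213.78150998743703, 'k1': -0.08000481908393223, 'origin': array([ 0.31290267, -0.57665364,  0.37470108]), 'orientation': array([ 2.35463236, -1.61708713, -0.27309711])}
```

View pics/scene0.png

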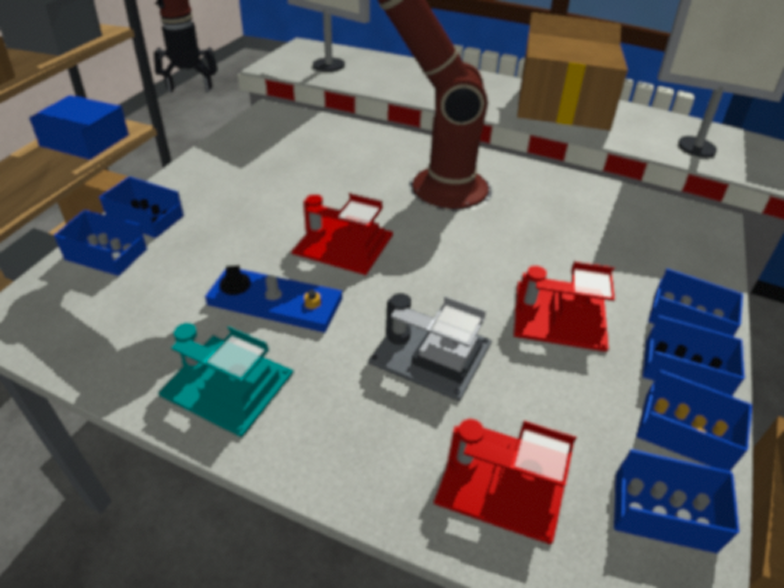

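View pics/side0.png

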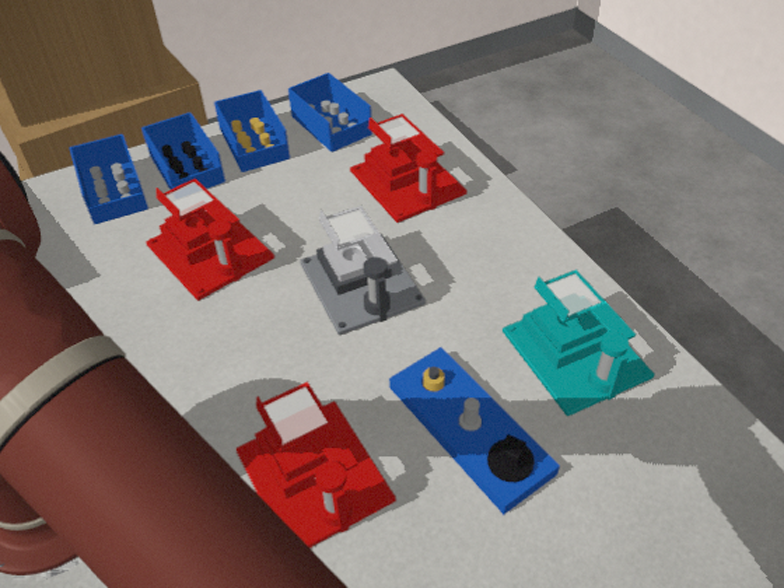

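View pics/wrist0.png

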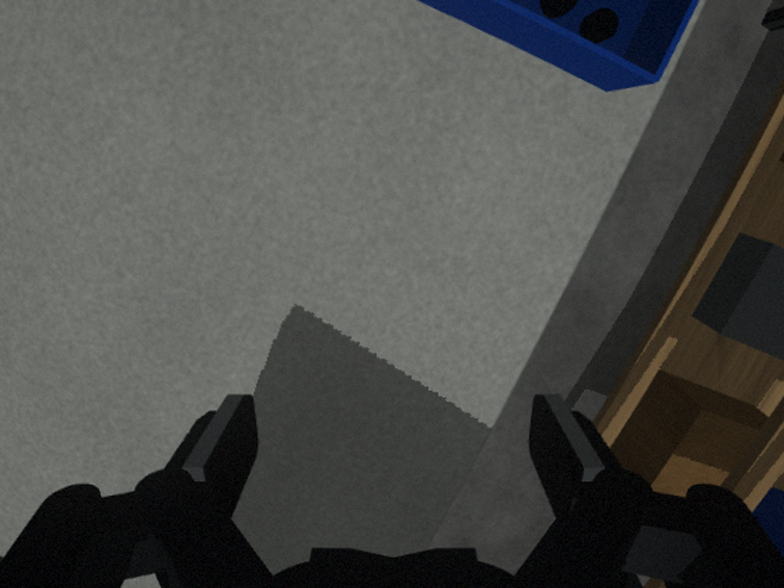

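The target is the grey/white station: scene (430,340), side (365,270). The red and turquoise ones are look-alikes. The blue tray holds the black cap at scene (235,280), side (512,457), with the pin in the middle and the bush at the other end. Next I'll crop these areas and measure them.

Run:
```python
from h import *
for n,a,b in [('scene',(130,290,170,360),None),('side',(130,370,200,410),None)]:
    c=load(n); y0,y1,x0,x1=a; save(n+'_crop0.png',c['img'][y0:y1,x0:x1],3.3)
    P=cloud(c)
    print(n,'TCP px',proj(c,robot.get_state()['ee_pos'])*1.4)
    hsv=cv2.cvtColor(c['img'],cv2.COLOR_RGB2HSV)
    # tray top: height 25mm
    blue=(hsv[...,0]>105)&(hsv[...,0]<130)&(hsv[...,1]>130)&(abs(P[...,2]-.025)<.006)&(P[...,0]>.2)
    _,lab,st,ce=cv2.connectedComponentsWithStats(blue.astype(np.uint8))
    for i in range(1,len(st)):
        if st[i,4]>300:
            q=P[lab==i]; r=cv2.minAreaRect(q[:,:2].astype(np.float32)*1000); print('tray',ce[i]*1.4,st[i,4],r,np.nanmedian(q[:,2]))
    z=P[150:400,0:500,2]; 
    for uv in ([(430,340),(235,280)] if n=='scene' else [(340,312),(512,457)]):
        u,v=int(uv[0]/1.4),int(uv[1]/1.4); print(uv,P[v,u],c['img'][v,u])
    t=P[(hsv[...,1]<40)]; t=t[(abs(t[:,2])<.02)&(t[:,0]>.3)&(t[:,0]<.9)]; print('table z',np.median(t[:,2]),t[:,2].std())
```

```text
scene TCP px [[191.79057549  95.69256137]]
tray [279.85866983 298.61983373] 1684 ((572.4259643554688, -181.66705322265625), (104.20993041992188, 259.0480651855469), 8.343308448791504) 0.026118418906214025
(430, 340) [0.57581179 0.15475208 0.04983984] [177 181 183]
(235, 280) [ 0.59524246 -0.25719712  0.05144031] [ 9 10 10]
table z 0.0008780666003925797 0.0025975563910334404
side TCP px [[409.94220916 861.31182993]]
tray [469.78779208 423.11177873] 4194 ((569.6082153320312, -185.27767944335938), (102.88082122802734, 261.8251953125), 7.65894079208374) 0.024335543110460156
(340, 312) [0.49969596 0.10623445 0.01008788] [126 129 131]
(512, 457) [ 0.56985074 -0.28167658  0.064238  ] [30 29 30]
table z -0.0006390158113468991 0.002875499833124523
```

View pics/side_crop0.png

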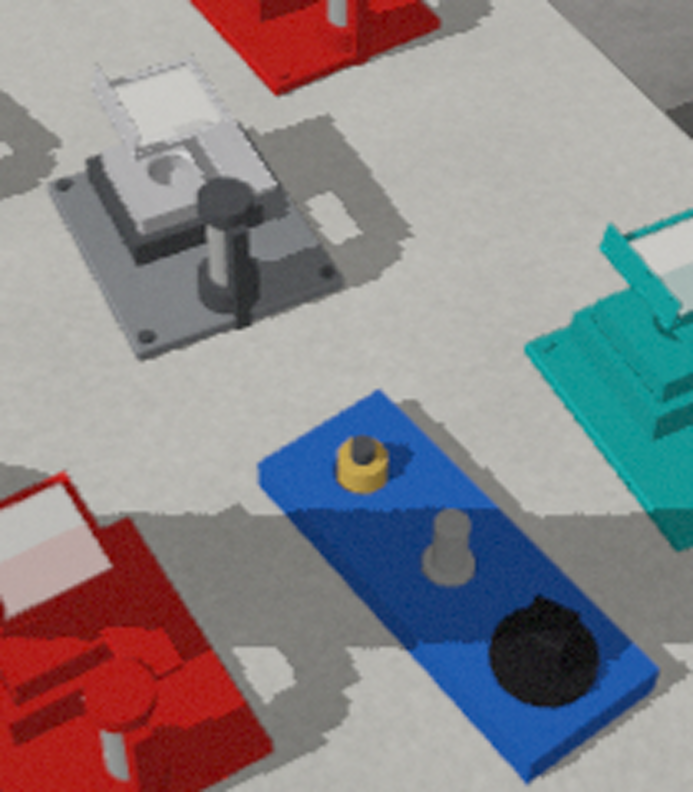

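View pics/scene_crop0.png

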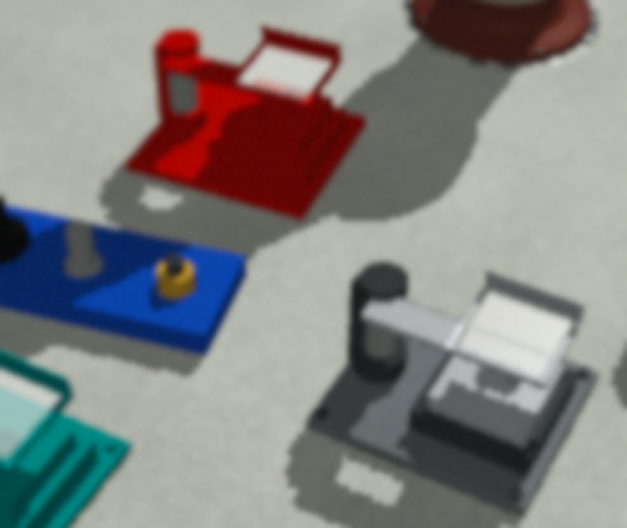

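Run:
```python
from h import *
for n in ['scene','side']:
    c=load(n); P=cloud(c)
    m=(P[...,2]>.008)&(P[...,2]<.016)&(P[...,0]>.4)&(P[...,0]<.8)&(P[...,1]>-.02)&(P[...,1]<.25)
    hsv=cv2.cvtColor(c['img'],cv2.COLOR_RGB2HSV); m&=hsv[...,1]<60
    m=cv2.morphologyEx(m.astype(np.uint8),cv2.MORPH_OPEN,np.ones((2,2)))
    _,lab,st,ce=cv2.connectedComponentsWithStats(m)
    for i in range(1,len(st)):
        if st[i,4]>60:
            q=P[lab==i]; print(n,ce[i]*1.4,st[i,4],cv2.minAreaRect(q[:,:2].astype(np.float32)*1000),np.median(q[:,2]))
    q=P[m>0]; r=cv2.minAreaRect(q[:,:2].astype(np.float32)*1000);print('all',r); print(cv2.boxPoints(r))
    # cap: black on tray
    v=hsv[...,2]; m=(v<60)&(P[...,2]>.028)&(P[...,0]>.5)&(P[...,0]<.68)&(P[...,1]>-.34)&(P[...,1]<-.2)
    q=P[m]; print('cap',len(q),q.min(0),q.max(0))
    top=q[q[:,2]>.068]; print(len(top), top.mean(0) if len(top) else '')
    fl=q[(q[:,2]<.042)]; print('flange',cv2.minEnclosingCircle(fl[:,:2].astype(np.float32)*1000),np.median(fl[:,2]))
```

```text
scene [421.97765957 365.45744681] 1316 ((573.369384765625, 158.15338134765625), (181.58462524414062, 147.21484375), 85.93940734863281) nan
all ((566.9065551757812, 160.5647430419922), (181.226806640625, 162.1566619873047), 84.99830627441406)
[[478.23682   77.36522 ]
 [639.776     63.227554]
 [655.5763   243.76427 ]
 [494.0371   257.90192 ]]
cap 297 [ 0.55663404 -0.2955972   0.02822626] [ 0.61705811 -0.23299558  0.07268561]
29 [ 0.58684641 -0.26205791  0.06951814]
flange ((585.5396118164062, -264.51153564453125), 31.529502868652344) 0.034349377662400093
side [339.9098513  298.91821561] 1076 ((526.4609375, 151.577392578125), (180.725341796875, 82.21577453613281), 86.33488464355469) nan
side [402.71557093 290.79550173] 578 ((622.6851806640625, 87.10994720458984), (130.67819213867188, 62.64213562011719), 48.709815979003906) nan
all ((567.6632080078125, 147.7442626953125), (172.8497772216797, 170.68458557128906), 82.73243713378906)
[[472.07352   72.80974 ]
 [641.3869    51.217636]
 [663.2529   222.67879 ]
 [493.9395   244.27089 ]]
cap 787 [ 0.54861597 -0.30193821  0.02809897] [ 0.61183263 -0.23897458  0.07120543]
31 [ 0.58074558 -0.26974079  0.06905279]
flange ((579.7077026367188, -270.5636291503906), 32.126434326171875) 0.03269324077358232
```

Run:
```python
from h import *
s=robot.get_state(); T=R.from_rotvec(s['eef_rot']).as_matrix(); print('tool axes cols\n',T.round(3))
c=load('wrist'); print('cam in tool',T.T@(c['origin']-s['ee_pos']), (T.T@rot(c)).round(3))
print('tool yaw(x axis)',np.degrees(np.arctan2(T[1,0],T[0,0])))
```

```text
tool axes cols
 [[ 0.933  0.359 -0.001]
 [ 0.359 -0.933  0.002]
 [ 0.    -0.002 -1.   ]]
cam in tool [ 0.08528534  0.00080832 -0.14428852] [[ 0.    -0.945 -0.326]
 [ 1.     0.     0.   ]
 [-0.    -0.326  0.945]]
tool yaw(x axis) 21.01758651619599
```

```bash
python3 -m crank '[[[0,0,0],[0.042,-0.018,0],1],[[0,0,0],[0.042,-0.018,0],1],[[0,0,0],[0.042,-0.018,0],1],[[0,0,0],[0.042,-0.018,0],1],[[0,0,0],[0.042,-0.018,0],1],[[0,0,0],[0.042,-0.018,0],1],[[0,0,0],[0.042,-0.018,0],1],[[0,0,0],[0.042,-0.018,0],1]]'; python3 -m crank '[[[0,0,-0.12],[0,0,0],1],[[0,0,-0.12],[0,0,0],1],[[0,0,-0.12],[0,0,0],1],[[0,0,-0.12],[0,0,0],1],[[0,0,-0.12],[0,0,0],1],[[0,0,-0.12],[0,0,0],1],[[0,0,-0.12],[0,0,0],1],[[0,0,0],[0,0,0],1]]'
cat >> h.py <<'E'
def goto(target,yaw=None,s=None):
    """delta of tool to world target, in tool axes; yaw of tool x in deg"""
    s=s or robot.get_state(); T=R.from_rotvec(s['eef_rot']).as_matrix()
    y=np.degrees(np.arctan2(T[1,0],T[0,0]))
    print('t %.2f'%s['t'],'pos',s['ee_pos'].round(4),'yaw',y.round(2),'tilt',T[:,2].round(4),'F',s['force'].round(2),'gap',round(s['finger_gap'],4),'q7',s['q'][6].round(2))
    d=T.T@(np.asarray(target)-s['ee_pos'])
    r=None
    if yaw is not None:
        a=np.radians(yaw); Td=np.array([[np.cos(a),np.sin(a),0],[np.sin(a),-np.cos(a),0],[0,0,-1]])
        r=R.from_matrix(T.T@Td).as_rotvec()
    print('tool delta mm',(d*1000).round(1),'rot',None if r is None else r.round(4))
E
python3 - <<'E'
from h import *
goto([.583,-.267,.2],65)
E
```

```text
t: 0.95
ee_pos: [0.495, -0.3524, 0.2248]
eef_rot: [-3.093, -0.539, 0.017]
force: [1.3, -0.5, 0.2]
finger_gap: 0.0855
t: 1.75
ee_pos: [0.5034, -0.3377, 0.2212]
eef_rot: [-2.542, -1.819, 0.005]
force: [-0.5, 0.2, -0.0]
finger_gap: 0.0853
t 1.75 pos [ 0.5034 -0.3377  0.2212] yaw 71.17 tilt [-0.012   0.0107 -0.9999] F [-0.53  0.24 -0.03] gap 0.0853 q7 0.08
tool delta mm [92.4 52.8 21. ] rot [-0.0151 -0.0055  0.1078]
```

```bash
python3 -m crank '[[[-0.015,-0.005,0],[0.03,0.017,0.005],1],[[0,0,0],[0.03,0.017,0.005],1],[[0,0,0],[0.03,0.017,0.005],1],[[0,0,0],[0.006,0.003,0.003],1],[[0,0,0],[0,0,0],1],[[0,0,0],[0,0,0],1],[[0,0,0],[0,0,0],1],[[0,0,0],[0,0,0],1]]'
python3 - <<'E'
from h import *
goto([.583,-.267,.2],65)
c=cam('wrist'); save('wrist1.png',c['img'],1.4)
E
```

```text
t: 2.55
ee_pos: [0.5839, -0.268, 0.2009]
eef_rot: [-2.577, -1.796, 0.008]
force: [-0.5, -0.1, -0.1]
finger_gap: 0.0853
t 2.55 pos [ 0.5839 -0.268   0.2009] yaw 69.74 tilt [-0.0046 -0.0022 -1.    ] F [-0.49 -0.1  -0.11] gap 0.0853 q7 -0.11
tool delta mm [ 0.6 -1.2  0.9] rot [-0.0034  0.0038  0.0827]
```

View pics/wrist1.png

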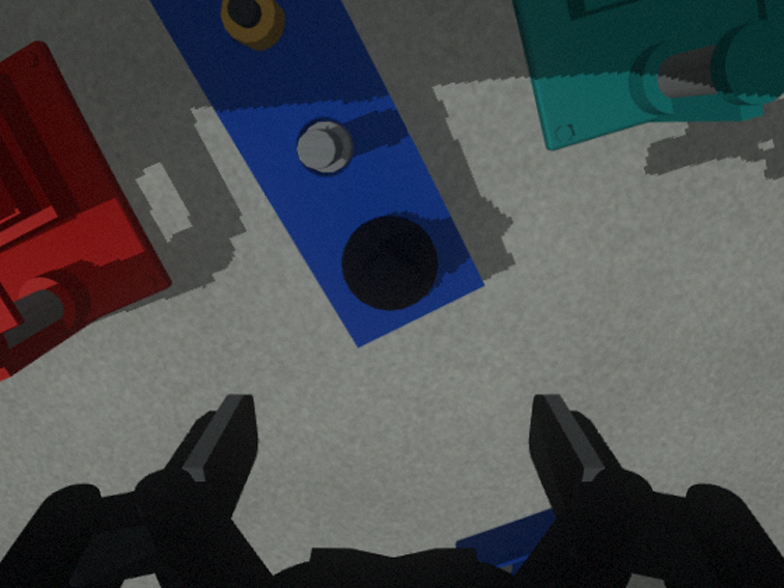

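The wrist view shows three parts in the tray: the black cap at (390,262), the pin at (325,147) and the bush at (252,15). Only the cap is black and flanged, so that is the one. I'll enlarge it and measure the hub's top face.

Run:
```python
from h import *
c=load('wrist'); P=cloud(c)
v0,v1,u0,u1=140,235,230,330
im=c['img'][v0:v1,u0:u1].astype(float); g=np.clip(im*6,0,255).astype(np.uint8); save('cap_crop.png',g,6)
Q=P[v0:v1,u0:u1]
top=Q[(Q[...,2]>.060)]; print(len(top),np.median(top[:,2]))
t=top[abs(top[:,2]-np.median(top[:,2]))<.006]
r=cv2.minAreaRect((t[:,:2]*1000).astype(np.float32)); print('hub',r, t.mean(0))
img=c['img'].astype(int); dark=(c['img'].max(-1)<50)
q=P[(P[...,2]>.027)&(P[...,2]<.045)&dark&(abs(P[...,0]-.583)<.05)&(abs(P[...,1]+.267)<.05)]
print('flange',cv2.minEnclosingCircle((q[:,:2]*1000).astype(np.float32)),np.median(q[:,2]),len(q))
hsv=cv2.cvtColor(c['img'],cv2.COLOR_RGB2HSV)
b=(hsv[...,0]>105)&(hsv[...,0]<130)&(hsv[...,1]>130)&(abs(P[...,2]-.025)<.006)&(P[...,1]<0)&(P[...,0]>.45)
q=P[b]; print('tray',cv2.minAreaRect((q[:,:2]*1000).astype(np.float32)),np.median(q[:,2]))
```

```text
1153 0.06867400410729002
hub ((582.6417236328125, -266.69842529296875), (28.624040603637695, 28.233129501342773), 32.319305419921875) [ 0.58312549 -0.26558198  0.06851932]
flange ((582.4728393554688, -267.83984375), 33.137081146240234) 0.034828172232397814 2279
tray ((586.4305419921875, -309.9009094238281), (103.59252166748047, 505.96429443359375), 6.877597332000732) 0.026867913354894357
```

View pics/cap_crop.png

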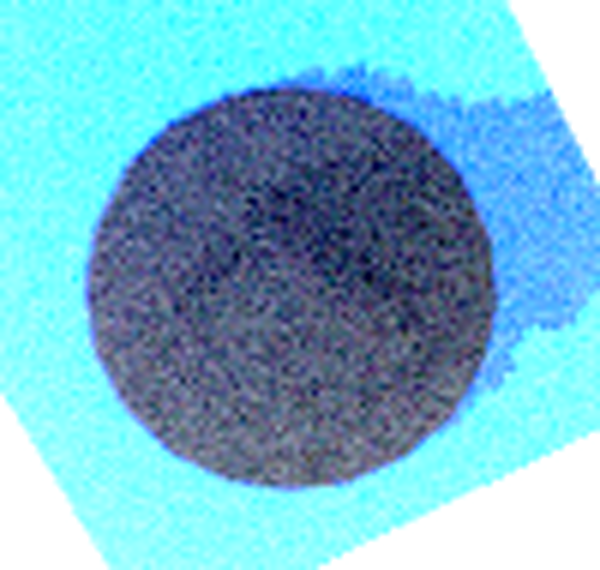

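Run:
```python
from h import *
c=load('wrist'); P=cloud(c); Q=P[140:235,230:330].reshape(-1,3)
t=Q[(Q[:,2]>.063)&(Q[:,2]<.075)][:,:2]*1000
best=[]
for a in np.arange(0,90,1):
    r=np.radians(a); e=np.array([[np.cos(r),np.sin(r)],[-np.sin(r),np.cos(r)]])
    p=t@e.T; lo,hi=np.percentile(p,[2,98],axis=0); best.append(((hi-lo).sum(),a,hi-lo,((lo+hi)/2)@e))
best.sort(key=lambda b:b[0]); print(best[:4])
goto([.5828,-.2667,.12],32.3); goto([.5828,-.2667,.12],122.3)
```

```text
[(np.float64(53.50311106605335), np.int64(34), array([26.91365435, 26.58945671]), array([ 582.91247839, -266.04077329])), (np.float64(53.58752573210944), np.int64(35), array([26.98035061, 26.60717512]), array([ 582.94132599, -266.05711423])), (np.float64(53.71182745819988), np.int64(32), array([26.93715024, 26.77467721]), array([ 582.90929901, -266.08272792])), (np.float64(53.71201274589242), np.int64(33), array([26.97855482, 26.73345792]), array([ 582.89644808, -266.03984118]))]
t 2.60 pos [ 0.5838 -0.2684  0.2009] yaw 69.72 tilt [-0.0047 -0.0025 -1.    ] F [-0.32  0.13  0.86] gap 0.0857 q7 -0.11
tool delta mm [ 1.6 -1.2 80.9] rot [-0.0021  0.005   0.653 ]
t 2.60 pos [ 0.5838 -0.2684  0.2009] yaw 69.72 tilt [-0.0047 -0.0025 -1.    ] F [-0.32  0.13  0.86] gap 0.0857 q7 -0.11
tool delta mm [ 1.6 -1.2 80.9] rot [-0.0051  0.0021 -0.9178]
```

```bash
python3 -m crank '[[[0,0,0.12],[0,0,0.01],1],[[0,0,0.12],[0,0,0.01],1],[[0,0,0.12],[0,0,0.01],1],[[0,0,0.12],[0,0,0.01],1],[[0,0,0.1],[0,0,0.01],1],[[0,0,0.04],[0,0,0.01],1],[[0,0,0],[0,0,0],1],[[0,0,0],[0,0,0],1]]'
python3 - <<'E'
from h import *
goto([.5828,-.2665,.12],33.5)
E
```

```text
t: 3.4
ee_pos: [0.5804, -0.277, 0.1423]
eef_rot: [3.013, 0.863, -0.005]
force: [0.7, -0.0, 0.6]
finger_gap: 0.0854
t 3.40 pos [ 0.5804 -0.277   0.1423] yaw 31.97 tilt [-0.0011 -0.0077 -1.    ] F [ 0.71 -0.05  0.64] gap 0.0854 q7 -0.66
tool delta mm [ 7.8 -7.8 22.2] rot [ 0.0059  0.0051 -0.0267]
```

```bash
python3 -m crank '[[[0.006,0.005,-0.027],[0.008,-0.008,0.01],1],[[0,0,0],[0,0,0.007],1],[[0,0,0],[0,0,0.005],1],[[0,0,0],[0,0,0],1],[[0,0,0],[0,0,0],1],[[0,0,0],[0,0,0],1],[[0,0,0],[0,0,0],1],[[0,0,0],[0,0,0],1]]'
python3 - <<'E'
from h import *
c=cam('wrist'); save('wrist2.png',c['img'],1.4); P=cloud(c)
m=(P[...,2]>.060)&(P[...,2]<.076)&(abs(P[...,0]-.583)<.03)&(abs(P[...,1]+.267)<.03)
t=P[m][:,:2]*1000
best=[]
for a in np.arange(0,90,1):
    r=np.radians(a); e=np.array([[np.cos(r),np.sin(r)],[-np.sin(r),np.cos(r)]])
    p=t@e.T; lo,hi=np.percentile(p,[1,99],axis=0); best.append(((hi-lo).sum(),a,hi-lo,((lo+hi)/2)@e))
best.sort(key=lambda b:b[0]); print(best[:3])
goto([.5828,-.2665,.041],33.5)
E
```

```text
t: 4.2
ee_pos: [0.5839, -0.2661, 0.1203]
eef_rot: [3.006, 0.911, 0.005]
force: [0.2, 0.7, 1.3]
finger_gap: 0.0854
[(np.float64(54.72125568236339), np.int64(32), array([27.25978433, 27.46147135]), array([ 583.30636254, -266.32422623])), (np.float64(54.77771476007979), np.int64(31), array([27.35423198, 27.42348278]), array([ 583.3292392 , -266.30398421])), (np.float64(54.874199878758645), np.int64(33), array([27.4317851 , 27.44241478]), array([ 583.27375543, -266.35750412]))]
t 4.25 pos [ 0.584  -0.2661  0.1203] yaw 33.71 tilt [ 3.4e-03 -2.0e-04 -1.0e+00] F [ 0.56 -0.03  0.1 ] gap 0.0854 q7 -0.64
tool delta mm [-1.4 -0.5 79.3] rot [ 0.002  -0.0027  0.0036]
```

View pics/wrist2.png

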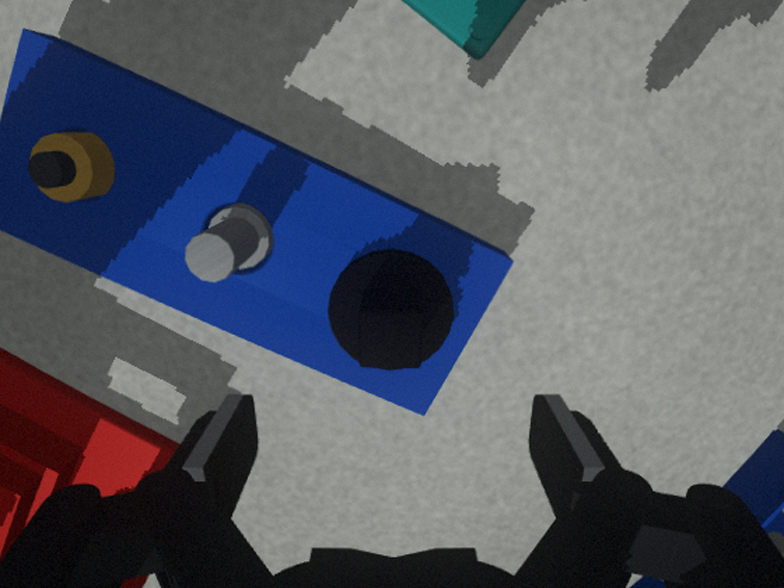

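```bash
python3 -m crank '[[[0.002,-0.003,0.015],[-0.001,0,0.01],1],[[0,0,0],[0,0,0.01],1],[[0,0,0],[0,0,0.01],1],[[0,0,0],[0,0,0.01],1],[[0,0,0],[0,0,0.01],1],[[0,0,0],[0,0,0.01],1],[[0,0,0],[0,0,0.005],1],[[0,0,0],[0,0,0],1]]'
python3 - <<'E'
from h import *
goto([.5832,-.2664,.042],32.5)
E
```

```text
t: 5.05
ee_pos: [0.5819, -0.2663, 0.0478]
eef_rot: [-3.012, -0.886, 0.005]
force: [0.2, 0.4, 0.2]
finger_gap: 0.0858
t 5.05 pos [ 0.5819 -0.2663  0.0478] yaw 32.77 tilt [-0.0036  0.001  -1.    ] F [0.17 0.37 0.23] gap 0.0858 q7 -0.66
tool delta mm [1.1 0.8 5.8] rot [-0.0028  0.0025  0.0046]
```

```bash
python3 -m crank '[[[-0.003,0.002,0],[0.001,0.001,0.005],1],[[0,0,0],[0,0,0.001],1],[[0,0,0],[0,0,0],0],[[0,0,0],[0,0,0],0],[[0,0,0],[0,0,0],0],[[0,0,0],[0,0,0],0],[[0,0,0],[0,0,0],0],[[0,0,0],[0,0,0],0]]'
python3 - <<'E'
from h import *
goto([.5832,-.2664,.042],32.5)
E
```

```text
t: 5.85
ee_pos: [0.5846, -0.2668, 0.0431]
eef_rot: [3.012, 0.885, 0.004]
force: [0.5, -0.2, -1.5]
finger_gap: 0.0267
t 5.85 pos [ 0.5846 -0.2668  0.0431] yaw 32.76 tilt [ 0.003  -0.0014 -1.    ] F [ 0.54 -0.16 -1.49] gap 0.0267 q7 -0.67
tool delta mm [-0.9 -1.1  1.1] rot [ 0.0028 -0.0018  0.0046]
```

```bash
python3 -m crank '[[[0,0,0],[0,0,0],0],[[0,0,0],[0,0,-0.004],0],[[0,0,0],[0,0,-0.008],0],[[0,0,0],[0,0,-0.015],0],[[0,0,0],[0,0,-0.025],0],[[0,0,0],[0,0,-0.025],0],[[0,0,0],[0,0,-0.025],0],[[0,0,0],[0,0,-0.025],0]]'
python3 - <<'E'
from h import *
c=cam('wrist'); save('wrist3.png',np.clip(c['img'].astype(int)*2,0,255).astype(np.uint8),1.4)
goto([.45,.10,.22],85)
E
```

```text
t: 6.65
ee_pos: [0.5805, -0.2654, 0.1737]
eef_rot: [-3.009, -0.885, 0.01]
force: [0.4, 0.5, -2.3]
finger_gap: 0.0269
t 6.70 pos [ 0.5835 -0.2666  0.1792] yaw 32.76 tilt [ 0.0016 -0.001  -1.    ] F [ 0.85 -1.05  2.26] gap 0.027 q7 -0.65
tool delta mm [  86.1 -380.4  -41.4] rot [ 0.0019  0.     -0.9117]
```

View pics/wrist3.png

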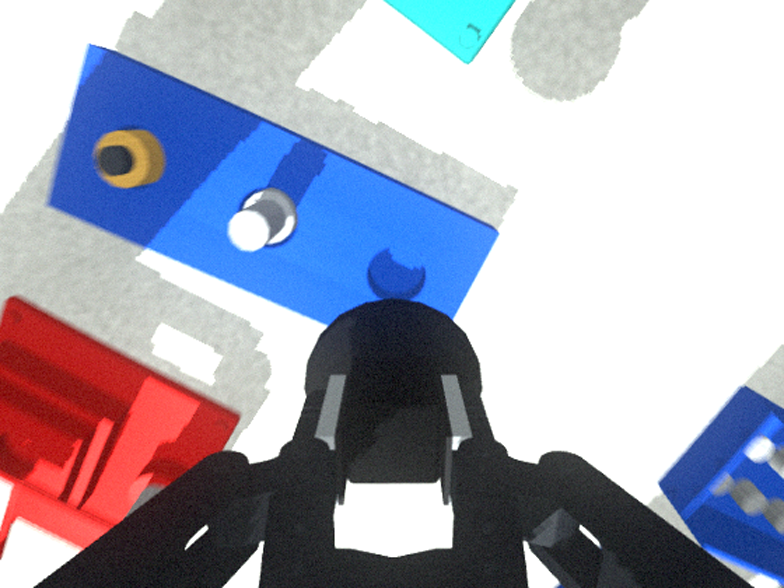

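```bash
cat >> h.py <<'E'
def toolpts(c,s):
    T=R.from_rotvec(s['eef_rot']).as_matrix(); return (cloud(c)-s['ee_pos'])@T
E
python3 - <<'E'
from h import *
s=robot.get_state(); c=load('wrist'); 
# use nominal cam->tool transform for consistency
Q=toolpts(c,s)*1000
dark=c['img'].max(-1)<70
m=dark&(np.abs(Q[...,1])<45)&(Q[...,0]>-60)&(Q[...,0]<60)&(Q[...,2]>-60)&(Q[...,2]<60)
v,u=np.nonzero(m); 
for uu in [279]:
    for vv in range(205,360,6): print(vv,Q[vv,uu].round(1), c['img'][vv,uu])
f=Q[m&(Q[...,2]>4)&(Q[...,2]<20)]; print(len(f),f.min(0),f.max(0),np.median(f[:,2]))
print(cv2.minEnclosingCircle(f[:,:2].astype(np.float32)))
E
```

```text
205 [-16.   -4.3 171.3] [14 38 97]
211 [-18.6  -4.1 161.4] [14 36 81]
217 [28.4 -2.3 15.5] [14 15 27]
223 [26.3 -2.2 12.9] [ 8 11 19]
229 [23.2 -2.3 13.1] [13 15 22]
235 [19.9 -2.3 13.8] [10 14 22]
241 [17.  -2.3 13.3] [12 14 20]
247 [13.4 -2.3 14.3] [11 13 19]
253 [10.1 -2.3 14.6] [13 13 18]
259 [11.2 -2.2  5.9] [ 6 12 15]
265 [10.9 -2.1  0.6] [16 17 19]
271 [11.1 -2.  -5.3] [ 6 10 13]
277 [ 11.2  -2.  -10.6] [10  7 10]
283 [ 11.5  -1.9 -16. ] [14 11 13]
289 [ 10.8  -1.9 -19.4] [15 18 16]
295 [  9.2  -1.9 -21.2] [14 15 15]
301 [  5.6  -1.9 -19.9] [18 20 20]
307 [  3.2  -1.9 -20.6] [25 24 25]
313 [ -0.2  -1.9 -19.8] [20 24 24]
319 [ -2.8  -1.9 -20.3] [25 24 25]
325 [ -5.7  -1.9 -20.3] [22 18 22]
331 [ -8.3  -1.9 -20.9] [23 23 25]
337 [-12.2  -1.9 -19.8] [30 32 31]
343 [-14.8  -1.9 -20.4] [27 28 28]
349 [-188.3   -4.6  176.7] [167 171 165]
355 [-197.1   -4.6  176.9] [169 174 168]
5201 [ -5.55414896 -32.86519661   4.02232982] [29.12635767 29.63184558 19.9995178 ] 13.780257950349878
((-1.9290767908096313, -1.6284875869750977), 31.319866180419922)
```

```bash
python3 -m crank '[[[0,0,-0.11],[0,0,-0.012],0],[[0,0,-0.11],[0,0,-0.012],0],[[0,0,-0.11],[0,0,-0.012],0],[[0,0,-0.11],[0,0,-0.012],0],[[0,0,-0.11],[0,0,-0.012],0],[[0,0,-0.11],[0,0,-0.012],0],[[0,0,-0.11],[0,0,0],0],[[0,0,-0.06],[0,0,0],0]]'
python3 - <<'E'
from h import *
goto([.56,.09,.25],85)
E
```

```text
t: 7.5
ee_pos: [0.5819, -0.2666, 0.2627]
eef_rot: [2.359, 2.058, 0.003]
force: [-0.7, -0.1, -2.4]
finger_gap: 0.0267
t 7.50 pos [ 0.5819 -0.2666  0.2627] yaw 82.22 tilt [ 0.0085 -0.0073 -0.9999] F [-0.71 -0.06 -2.4 ] gap 0.0267 q7 0.1
tool delta mm [350.4 -70.   10. ] rot [ 0.0093  0.0063 -0.0485]
```

```bash
python3 -m crank '[[[0.009,0.006,-0.04],[0.02,-0.004,0],0],[[0,0,0],[0.045,-0.009,0],0],[[0,0,0],[0.045,-0.009,0],0],[[0,0,0],[0.045,-0.009,0],0],[[0,0,0],[0.045,-0.009,0],0],[[0,0,0],[0.045,-0.009,0],0],[[0,0,0],[0.045,-0.009,0],0],[[0,0,0],[0.03,-0.006,0],0]]'
python3 -m crank '[[[0,0,0],[0.01,0,0],0],[[0,0,0],[0,0,0],0],[[0,0,0],[0,0,0],0],[[0,0,0],[0,0,0],0],[[0,0,0],[0,0,0],0],[[0,0,0],[0,0,0],0],[[0,0,0],[0,0,0],0],[[0,0,0],[0,0,0],0]]'
python3 - <<'E'
from h import *
goto([.56,.09,.25],85)
c=cam('wrist'); save('wrist4.png',c['img'],1.4)
E
```

```text
t: 8.3
ee_pos: [0.5442, 0.0699, 0.2637]
eef_rot: [2.332, 2.104, -0.003]
force: [0.4, 0.3, -2.2]
finger_gap: 0.0269
t: 9.1
ee_pos: [0.543, 0.0803, 0.2643]
eef_rot: [2.332, 2.105, -0.006]
force: [0.6, 0.3, -1.7]
finger_gap: 0.0267
t 9.10 pos [0.543  0.0803 0.2643] yaw 84.16 tilt [-0.0028 -0.0026 -1.    ] F [ 0.58  0.25 -1.67] gap 0.0267 q7 -0.47
tool delta mm [11.4 16.  14.3] rot [-0.0025  0.0029 -0.0146]
```

View pics/wrist4.png

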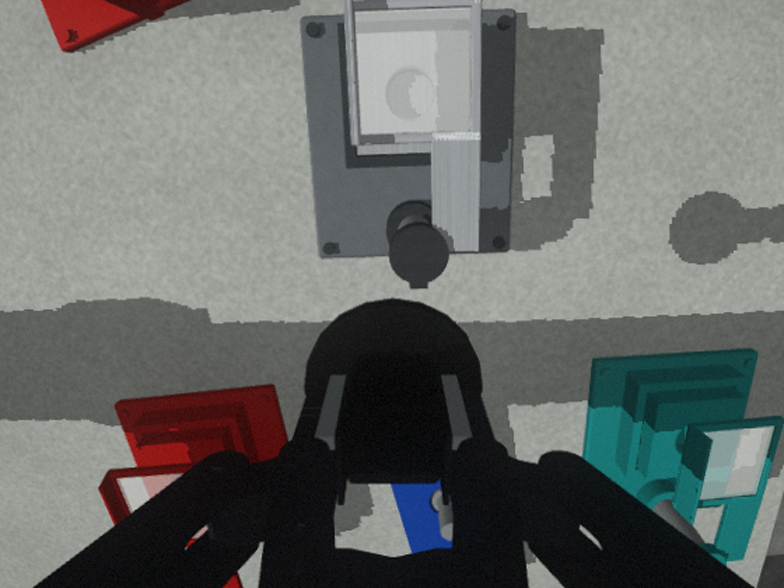

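Run:
```python
from h import *
c=load('wrist'); s=robot.get_state(); o=np.asarray(c['origin']); print('cam',o)
uv=np.array([[301,18],[515,9],[510,253],[322,258]])/1.4
r=pts(c,uv); P=o+r*((.012-o[2])/r[:,2])[:,None]; print(P.round(4))
print([np.linalg.norm(P[i]-P[(i+1)%4]).round(4) for i in range(4)])
print('edge dirs deg',[np.degrees(np.arctan2(*(P[(i+1)%4]-P[i])[[1,0]])).round(2) for i in range(4)])
for z in(.05,.06):
    r=pts(c,np.array([[409,94]])/1.4); print('hole',z,o+r*((z-o[2])/r[:,2])[:,None])
C=cloud(c)
for u,v in [(409,94),(380,40),(420,130),(380,148),(410,148),(335,100),(350,60),(455,190),(418,250),(310,200)]:
    print((u,v),C[int(v/1.4),int(u/1.4)].round(4))
save('nest_crop.png',c['img'][0:120,225:380],5)
```

```text
cam [0.55355736 0.16380706 0.40855086]
[[0.4933 0.252  0.012 ]
 [0.6507 0.2425 0.012 ]
 [0.6402 0.0577 0.012 ]
 [0.4829 0.0692 0.012 ]]
[np.float64(0.1577), np.float64(0.1851), np.float64(0.1577), np.float64(0.1831)]
edge dirs deg [np.float64(-3.46), np.float64(-93.25), np.float64(175.81), np.float64(86.75)]
hole 0.05 [[0.56608109 0.18756685 0.05      ]]
hole 0.06 [[0.5657318  0.18690419 0.06      ]]
(409, 94) [0.5642 0.1843 0.1017]
(380, 40) [0.5502 0.2154 0.1037]
(420, 130) [0.569  0.1638 0.1026]
(380, 148) [0.5419 0.1543 0.0487]
(410, 148) [0.5627 0.1522 0.0472]
(335, 100) [0.5107 0.192  0.0137]
(350, 60) [0.5334 0.2044 0.1205]
(455, 190) [0.5872 0.1264 0.1052]
(418, 250) [0.5607 0.092  0.1094]
(310, 200) [ 4.777e-01  1.177e-01 -2.000e-04]
```

View pics/nest_crop.png

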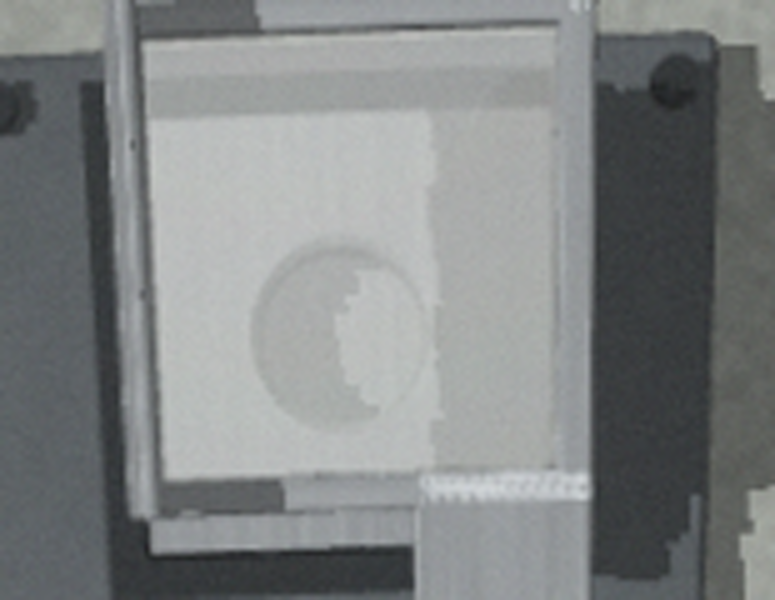

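Run:
```python
from h import *
c=load('wrist'); o=np.asarray(c['origin']); C=cloud(c)
# cap in world from this picture
img=c['img']; 
m=(img.max(-1)<70)&(C[...,2]>.235)&(C[...,2]<.262)
m[:, :215]=0; m[:,350:]=0
f=C[m]*1000; print(len(f),np.median(f[:,2]),cv2.minEnclosingCircle(f[:,:2].astype(np.float32)))
a=np.radians(84.16+0); ex=np.array([np.cos(a),np.sin(a)]); ey=np.array([np.sin(a),-np.cos(a)])
fx=f[:,:2]@ex; fy=f[:,:2]@ey; print('front',np.percentile(fx,[50,99,99.8]),'sides',np.percentile(fy,[.2,1,99,99.8]))
h=(C[...,2]>.275)&(C[...,2]<.292)&(img.max(-1)<60); h[:,:240]=0; h[:,320:]=0
q=C[h]*1000; qx=q[:,:2]@ex; qy=q[:,:2]@ey; print('hub top',np.median(q[:,2]),np.percentile(qx,[1,5,95,99]),np.percentile(qy,[1,99]))
# hole
r=pts(c,np.array([[293,67.4]])); P=(o+r*((.0465-o[2])/r[:,2])[:,None])[0]*1000
print('nest in tool dirs',P[:2]@ex,P[:2]@ey,P)
```

```text
5059 256.0161060886701 ((544.4470825195312, 78.64384460449219), 31.860965728759766)
front [150.3505135  164.0875587  164.48012061] sides [502.17773196 503.23453493 563.66410467 564.76267827]
hub top 289.8891662008255 [120.27144074 121.96119899 146.83615888 147.12347848] [518.97906672 547.99762922]
nest in tool dirs 244.1997900529627 544.9924902568519 [567.01146472 187.47893421  46.5       ]
```

Run:
```python
from h import *
for n in ['scene','side']:
    c=load(n); C=cloud(c); hsv=cv2.cvtColor(c['img'],cv2.COLOR_RGB2HSV)
    red=((hsv[...,0]<6)|(hsv[...,0]>174))&(hsv[...,1]>150)&(hsv[...,2]>60)&(C[...,1]>.05)&(C[...,0]>.2)&(C[...,2]<.14)
    for zlo,zhi in((.005,.06),(.06,.14)):
        q=C[red&(C[...,2]>zlo)&(C[...,2]<zhi)&(C[...,0]<.7)&(C[...,1]<.55)]; print(n,zlo,len(q), q.min(0).round(3),q.max(0).round(3))
        print(n,[(len(p),p.min(0).round(3)[:2],p.max(0).round(3)[:2]) for p in [q[q[:,0]<.55]] if len(p)])
goto([.466,.195,.2],86.6)
```

```text
scene 0.005 2294 [0.304 0.259 0.005] [0.7   0.463 0.06 ]
scene [(2226, array([0.304, 0.259]), array([0.46 , 0.463]))]
scene 0.06 533 [0.31  0.268 0.061] [0.414 0.442 0.122]
scene [(533, array([0.31 , 0.268]), array([0.414, 0.442]))]
side 0.005 3066 [0.266 0.251 0.005] [0.7   0.537 0.06 ]
side [(2825, array([0.266, 0.251]), array([0.454, 0.537]))]
side 0.06 763 [0.307 0.262 0.06 ] [0.413 0.444 0.121]
side [(763, array([0.307, 0.262]), array([0.413, 0.444]))]
t 9.15 pos [0.543  0.0803 0.2643] yaw 84.16 tilt [-0.0028 -0.0028 -1.    ] F [ 0.76 -0.59 -2.77] gap 0.0267 q7 -0.47
tool delta mm [106.5 -88.1  64.2] rot [-0.0026  0.0031 -0.0426]
```

```bash
python3 -m crank '[[[0,0,-0.02],[0.018,-0.015,0],0],[[0,0,-0.02],[0.018,-0.015,0],0],[[0,0,0],[0.018,-0.015,0],0],[[0,0,0],[0.018,-0.015,0],0],[[0,0,0],[0.018,-0.015,0],0],[[0,0,0],[0.012,-0.01,0.01],0],[[0,0,0],[0,0,0.02],0],[[0,0,0],[0,0,0.02],0]]'
python3 - <<'E'
from h import *
goto([.466,.195,.095],86.6)
E
```

```text
t: 9.95
ee_pos: [0.4561, 0.2039, 0.2168]
eef_rot: [-2.268, -2.172, -0.01]
force: [0.2, -0.2, -1.4]
finger_gap: 0.0268
t 9.95 pos [0.4561 0.2039 0.2168] yaw 87.53 tilt [ 0.0041  0.0052 -1.    ] F [ 0.24 -0.2  -1.43] gap 0.0268 q7 -0.73
tool delta mm [ -9.2   9.8 121.8] rot [ 0.0038 -0.0054  0.0163]
```

```bash
python3 -m crank '[[[0.004,-0.005,0.016],[-0.009,0.01,0.005],0],[[0,0,0],[0,0,0.017],0],[[0,0,0],[0,0,0.017],0],[[0,0,0],[0,0,0.017],0],[[0,0,0],[0,0,0.017],0],[[0,0,0],[0,0,0.012],0],[[0,0,0],[0,0,0.006],0],[[0,0,0],[0,0,0],0]]'
python3 - <<'E'
from h import *
goto([.466,.195,.095],86.6)
E
```

```text
t: 10.75
ee_pos: [0.4678, 0.1975, 0.1252]
eef_rot: [2.28, 2.158, 0.006]
force: [0.1, -0.2, -1.4]
finger_gap: 0.0268
t 10.75 pos [0.4678 0.1975 0.1252] yaw 86.85 tilt [ 4.8e-03  9.0e-04 -1.0e+00] F [ 0.08 -0.2  -1.38] gap 0.0268 q7 -0.8
tool delta mm [-2.7 -1.8 30.2] rot [ 0.0047 -0.0011  0.0044]
```

```bash
python3 -m crank '[[[0.004,-0.001,0.004],[-0.002,-0.002,0.01],0],[[0,0,0],[0,0,0.01],0],[[0,0,0],[0,0,0.008],0],[[0,0,0],[0,0,0.002],0],[[0,0,0],[0,0,0],0],[[0,0,0],[0,0,0],0],[[0,0,0],[0,0,0],0],[[0,0,0],[0,0,0],0]]'
python3 - <<'E'
from h import *
goto([.5658,.1893,.095],86.6)
c=cam('side'); save('side1.png',c['img'][130:310,150:400],3)
c=cam('scene'); save('scene1.png',c['img'][140:300,220:420],3.5)
E
```

```text
t: 11.55
ee_pos: [0.4676, 0.1965, 0.0947]
eef_rot: [2.285, 2.153, 0.008]
force: [-0.5, -0.6, -1.3]
finger_gap: 0.0268
t 11.55 pos [0.4676 0.1965 0.0947] yaw 86.59 tilt [ 0.005  0.002 -1.   ] F [-0.52 -0.63 -1.3 ] gap 0.0268 q7 -0.83
tool delta mm [-1.3 98.5  0.2] rot [ 0.0048 -0.0022 -0.0002]
```

View pics/side1.png

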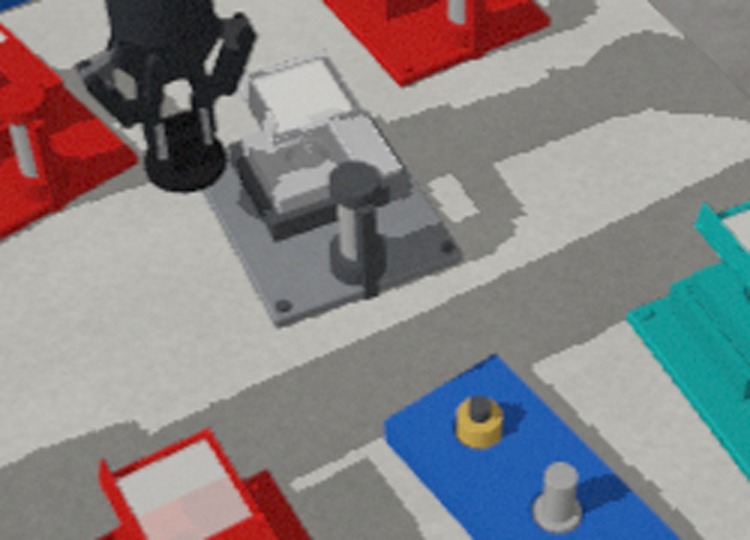

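View pics/scene1.png

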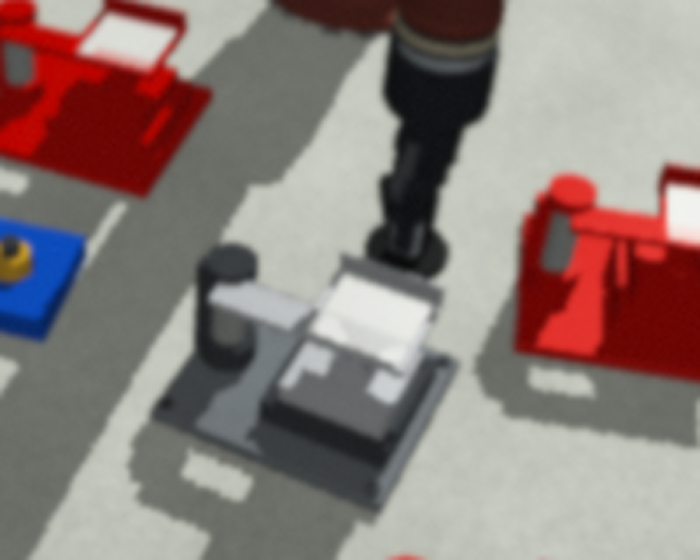

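```bash
python3 -m crank '[[[0.004,-0.002,0],[-0.001,0.007,0],0],[[0,0,0],[0,0.006,0],0],[[0,0,0],[0,0.004,0],0],[[0,0,0],[0,0.003,0],0],[[0,0,0],[0,0.003,0],0],[[0,0,0],[0,0.003,0],0],[[0,0,0],[0,0.003,0],0],[[0,0,0],[0,0.003,0],0]]'
python3 -m crank '[[[0,0,0],[0,0.003,0],0],[[0,0,0],[0,0.003,0],0],[[0,0,0],[0,0.003,0],0],[[0,0,0],[0,0.003,0],0],[[0,0,0],[0,0.003,0],0],[[0,0,0],[0,0.003,0],0],[[0,0,0],[0,0.003,0],0],[[0,0,0],[0,0.003,0],0]]'
python3 - <<'E'
from h import *
goto([.5658,.1893,.095],86.6)
E
```

```text
t: 12.45
ee_pos: [0.5023, 0.1933, 0.0949]
eef_rot: [2.287, 2.154, 0.001]
force: [-1.9, 1.5, -1.3]
finger_gap: 0.0271
t: 13.25
ee_pos: [0.5257, 0.196, 0.095]
eef_rot: [-2.278, -2.155, -0.003]
force: [-0.8, 2.1, -2.1]
finger_gap: 0.0268
t 13.25 pos [0.5257 0.196  0.095 ] yaw 86.83 tilt [-0.0025  0.0051 -1.    ] F [-0.84  2.14 -2.06] gap 0.0268 q7 -0.75
tool delta mm [-4.4 40.4 -0.2] rot [-0.0028 -0.0049  0.004 ]
```

```bash
python3 -m crank '[[[-0.002,-0.004,0],[-0.002,0.004,0],0],[[0,0,0],[-0.002,0.004,0],0],[[0,0,0],[-0.001,0.004,0],0],[[0,0,0],[-0.001,0.004,0],0],[[0,0,0],[-0.001,0.004,0],0],[[0,0,0],[-0.001,0.004,0],0],[[0,0,0],[-0.0005,0.004,0],0],[[0,0,0],[-0.0005,0.004,0],0]]'
python3 - <<'E'
from h import *
goto([.5658,.1893,.095],86.6)
c=cam('wrist'); save('wrist5.png',np.clip(c['img'].astype(int)*2,0,255).astype(np.uint8),1.4)
E
```

```text
t: 14.05
ee_pos: [0.56, 0.1865, 0.0952]
eef_rot: [-2.278, -2.159, -0.005]
force: [-1.4, 1.9, -1.1]
finger_gap: 0.0267
t 14.05 pos [0.56   0.1865 0.0952] yaw 86.93 tilt [ 3.e-04  4.e-03 -1.e+00] F [-1.4   1.9  -1.06] gap 0.0267 q7 -0.7
tool delta mm [3.1 5.7 0.2] rot [ 0.0001 -0.004   0.0057]
```

View pics/wrist5.png

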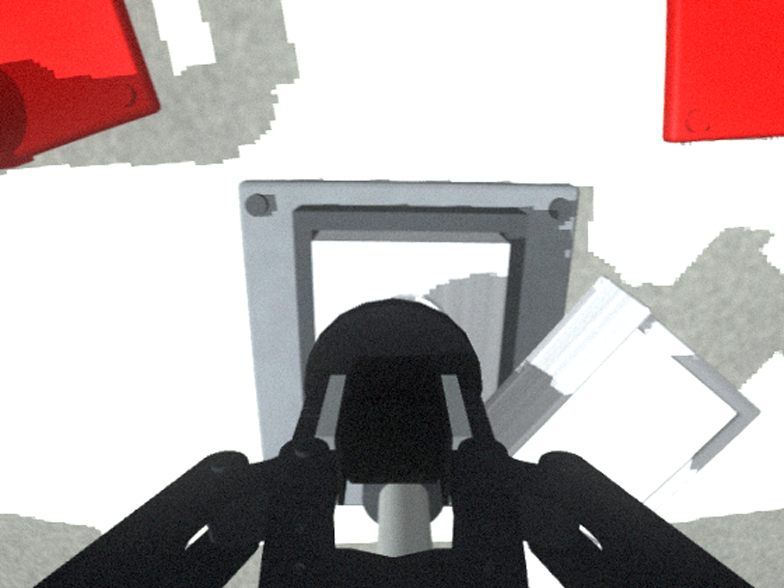

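Run:
```python
from h import *
c=load('wrist'); o=np.asarray(c['origin']); C=cloud(c); img=c['img']
save('nest2.png',img[120:260,160:380],3.6)
for u,v in [(340,260),(500,250),(420,232),(320,290),(280,300),(405,245)]: print((u,v),C[int(v/1.4),int(u/1.4)].round(4))
q=C[(C[...,2]>.036)&(C[...,2]<.062)&(img.max(-1)>60)&(abs(C[...,0]-.566)<.06)&(abs(C[...,1]-.19)<.06)]
print(len(q),np.median(q[:,2])); 
for a in (86.0,86.6,87.2):
    r=np.radians(a); ey=np.array([np.sin(r),-np.cos(r)]);ex=np.array([np.cos(r),np.sin(r)])
    t=q[abs(q[:,2]-np.median(q[:,2]))<.004][:,:2]*1000; print(a,'y',np.percentile(t@ey,[.3,1,99,99.7]),'x',np.percentile(t@ex,[99,99.7]))
r=np.radians(86.6); ey=np.array([np.sin(r),-np.cos(r)]);ex=np.array([np.cos(r),np.sin(r)])
m=(img.max(-1)<70)&(C[...,2]>.066)&(C[...,2]<.095); m[:,:215]=0;m[:,350:]=0
f=C[m]*1000; cc=cv2.minEnclosingCircle(f[:,:2].astype(np.float32)); print('cap',cc, np.dot(cc[0],ex),np.dot(cc[0],ey),'front',np.percentile(f[:,:2]@ex,[99,99.8]),'sides',np.percentile(f[:,:2]@ey,[.2,1,99,99.8]))
```

```text
(340, 260) [0.5415 0.2224 0.0475]
(500, 250) [0.6068 0.2231 0.0477]
(420, 232) [0.5758 0.2282 0.0268]
(320, 290) [0.5321 0.2097 0.047 ]
(280, 300) [0.5064 0.1954 0.014 ]
(405, 245) [0.5684 0.2269 0.0478]
8359 0.047400876186855595
86.0 y [513.2276193  513.69088983 592.9008788  593.24169691] x [267.67209053 267.80586424]
86.6 y [515.7538838  516.21192728 595.31508498 595.71584386] x [261.91894124 262.10546194]
87.2 y [518.23083831 518.71522947 597.72196328 598.24743624] x [256.24766637 256.59636862]
cap ((565.9132690429688, 153.2742156982422), 63.18446731567383) 186.5666904492194 555.8270264134661 front [248.35038535 248.7089193 ] sides [518.01179585 519.20465361 579.35936085 580.5484985 ]
```

View pics/nest2.png

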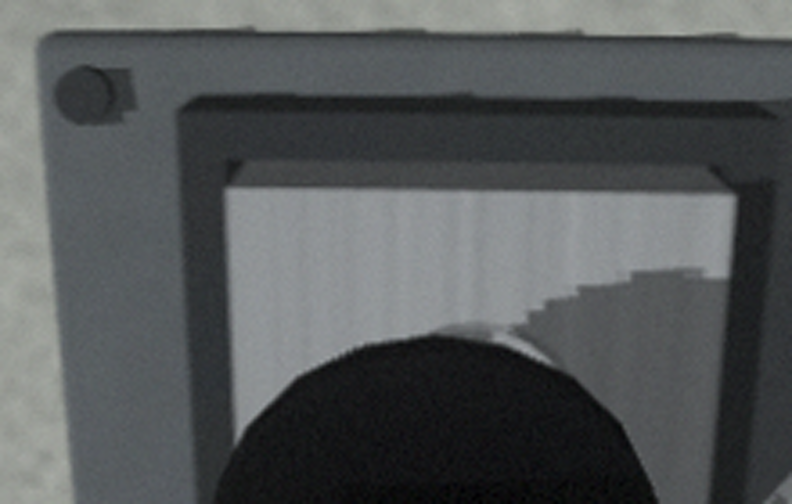

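```bash
python3 -m crank '[[[0,-0.003,0.004],[0.0015,0.002,0],0],[[0,0,0],[0.0015,0.002,0],0],[[0,0,0],[0.0015,0.002,0],0],[[0,0,0],[0,0,0],0],[[0,0,0],[0,0,0],0],[[0,0,0],[0,0,0],0],[[0,0,0],[0,0,0],0],[[0,0,0],[0,0,0],0]]'
cat > rel.py <<'E'
from h import *
def rel(tag,zc):
    c=cam('wrist'); C=cloud(c); img=c['img']; save(tag,img,1.4)
    r=np.radians(86.6); ey=np.array([np.sin(r),-np.cos(r)]);ex=np.array([np.cos(r),np.sin(r)])
    q=C[(C[...,2]>.030)&(C[...,2]<.062)&(img.max(-1)>60)&(abs(C[...,0]-.566)<.06)&(abs(C[...,1]-.19)<.06)]
    zn=np.median(q[:,2]); t=q[abs(q[:,2]-zn)<.004][:,:2]*1000
    ny=np.percentile(t@ey,[.3,99.7]); nx=np.percentile(t@ex,99.7)-40
    m=(img.max(-1)<70)&(abs(C[...,2]-zc)<.014); m[:,:215]=0;m[:,350:]=0
    f=C[m]*1000; fs=np.percentile(f[:,:2]@ey,[.2,99.8]); ff=np.percentile(f[:,:2]@ex,99.8)
    h=(abs(C[...,2]-zc-.034)<.006)&(img.max(-1)<70); h[:,:245]=0; h[:,315:]=0
    g=C[h][:,:2]@ex*1000; 
    print('nest z',zn,'ny',ny,ny.mean(),'nx',nx); print('cap y',fs,fs.mean(),'x front-31.5',ff-31.5,'hub',np.percentile(g,[1,99]),np.percentile(g,[1,99]).mean())
    print('move tool x',nx-(ff-31.5),'tool y',ny.mean()-fs.mean())
    goto([.566,.189,.095],86.6)
E
python3 -c "
from rel import *
rel('wrist6.png',.082)"
```

```text
t: 14.9
ee_pos: [0.5665, 0.1863, 0.0944]
eef_rot: [2.287, 2.15, -0.01]
force: [-0.5, 0.9, -1.7]
finger_gap: 0.0268
nest z 0.047340797533584736 ny [515.50604395 595.53728062] 555.5216622858829 nx 222.15459546609458
cap y [524.98167561 586.99565008] 555.9886628479308 x front-31.5 217.31378480232524 hub [203.95646759 231.51117248] 217.7338200333106
move tool x 4.840810663769332 tool y -0.46700056204781504
t 14.95 pos [0.5665 0.1863 0.0944] yaw 86.45 tilt [-0.003  -0.0063 -1.    ] F [-1.    0.56 -1.11] gap 0.0271 q7 -0.71
tool delta mm [ 2.6 -0.7 -0.6] rot [-0.0026  0.0065 -0.0025]
```

```bash
python3 -m crank '[[[-0.002,0.005,0],[0.002,0,0],0],[[0,0,0],[0.0015,0,0],0],[[0,0,0],[0.0015,0,0],0],[[0,0,0],[0.0005,0,0],0],[[0,0,0],[0,0,0],0],[[0,0,0],[0,0,0],0],[[0,0,0],[0,0,0],0],[[0,0,0],[0,0,0],0]]'
python3 -c "
from rel import *
rel('wrist7.png',.082)"
```

```text
t: 15.75
ee_pos: [0.5662, 0.1905, 0.0938]
eef_rot: [2.29, 2.15, -0.007]
force: [-2.8, -0.1, -2.1]
finger_gap: 0.027
nest z 0.047317768801832624 ny [515.50834639 595.61444684] 555.56139661398 nx 222.10829138027333
cap y [523.94528642 586.55195774] 555.2486220809499 x front-31.5 221.41694427164123 hub [208.07323699 235.5618063 ] 221.81752164660838
move tool x 0.691347108632101 tool y 0.312774533030165
t 15.80 pos [0.5662 0.1905 0.0938] yaw 86.39 tilt [-0.0027 -0.0041 -1.    ] F [-1.77  0.47 -0.66] gap 0.0269 q7 -0.71
tool delta mm [-1.5 -0.1 -1.2] rot [-0.0025  0.0042 -0.0036]
```

Run:
```python
from h import *
r=np.radians(86.6); sx=np.array([np.sin(r),-np.cos(r)]);sy=np.array([np.cos(r),np.sin(r)])
for n in ['side','scene']:
    c=cam(n); C=cloud(c); img=c['img']
    save(n+'2.png',img[130:310,150:400] if n=='side' else img[140:300,220:420],3)
    near=(abs(C[...,0]-.566)<.07)&(abs(C[...,1]-.19)<.07)
    q=C[near&(C[...,2]>.035)&(C[...,2]<.056)&(img.max(-1)>110)][:,:2]*1000
    print(n,'nest',len(q),np.percentile(q@sx,[1,99]),np.percentile(q@sy,[1,99]))
    f=C[near&(C[...,2]>.070)&(C[...,2]<.092)&(img.max(-1)<55)]*1000
    print('cap',len(f),np.percentile(f[:,:2]@sx,[1,99]),np.percentile(f[:,:2]@sy,[1,99]),np.median(f[:,2]),cv2.minEnclosingCircle(f[:,:2].astype(np.float32)))
```

```text
side nest 442 [514.76984504 592.05176423] [176.78017259 257.7897886 ]
cap 234 [524.14205383 576.58592009] [184.85273297 233.45478248] 82.96585952906588 ((564.1705932617188, 180.10665893554688), 30.78894805908203)
scene nest 191 [514.91659794 595.25376681] [238.46460608 261.71979109]
cap 73 [535.19964096 574.92653558] [230.13204433 248.29741468] 84.77427437439688 ((567.4949340820312, 206.865966796875), 21.297624588012695)
```

View pics/side2.png

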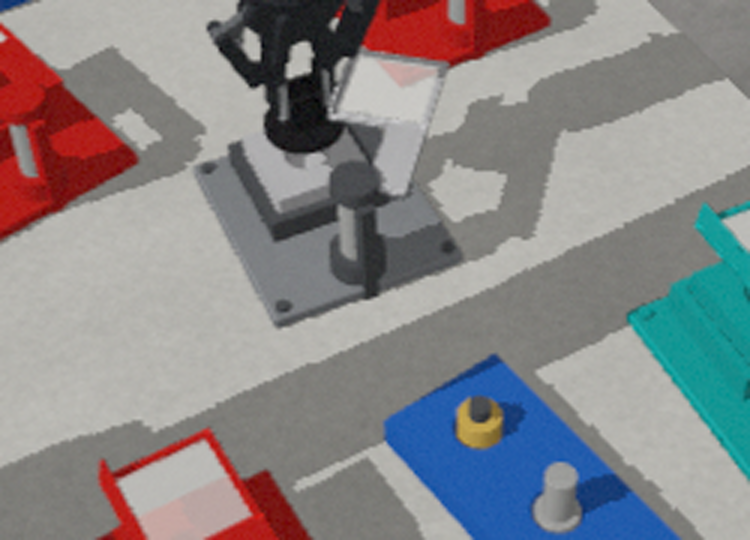

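View pics/scene2.png

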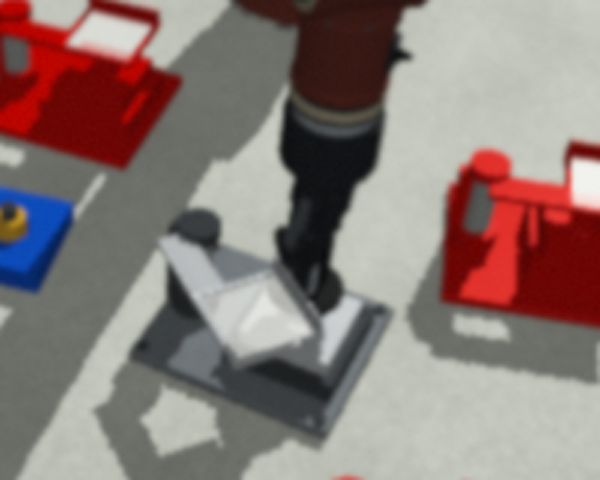

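```bash
python3 -m crank '[[[-0.002,0.004,0],[0.0007,0.0003,0.002],0],[[0,0,0],[0,0,0.002],0],[[0,0,0],[0,0,0.002],0],[[0,0,0],[0,0,0.002],0],[[0,0,0],[0,0,0.002],0],[[0,0,0],[0,0,0.002],0],[[0,0,0],[0,0,0],0],[[0,0,0],[0,0,0],0]]'
python3 -c "
from rel import *
rel('wrist8.png',.070)"
```

```text
t: 16.7
ee_pos: [0.5679, 0.1937, 0.0816]
eef_rot: [-2.288, -2.152, -0.009]
force: [-1.1, 1.5, -0.5]
finger_gap: 0.0269
nest z 0.04728284947191205 ny [515.56902335 595.69064   ] 555.6298316736195 nx 222.19176107750917
cap y [526.03670549 588.11285905] 557.0747822740643 x front-31.5 224.9168851911259 hub [211.27102877 238.7637206 ] 225.01737468299712
move tool x -2.7251241136167437 tool y -1.4449506004448267
t 16.75 pos [0.5679 0.1937 0.0816] yaw 86.49 tilt [ 0.0036  0.0042 -1.    ] F [-1.02  1.37 -0.32] gap 0.0268 q7 -0.72
tool delta mm [ -4.8  -1.6 -13.4] rot [ 0.0034 -0.0044 -0.0019]
```

```bash
python3 -m crank '[[[0,0,0],[-0.001,-0.0007,0],0],[[0,0,0],[-0.001,-0.0007,0],0],[[0,0,0],[-0.0007,0,0],0],[[0,0,0],[0,0,0.001],0],[[0,0,0],[0,0,0.001],0],[[0,0,0],[0,0,0],0],[[0,0,0],[0,0,0],0],[[0,0,0],[0,0,0],0]]'
python3 -c "
from rel import *
rel('wrist9.png',.068)"
```

```text
t: 17.55
ee_pos: [0.5671, 0.1934, 0.0801]
eef_rot: [-2.285, -2.153, -0.017]
force: [-1.1, 2.8, -1.3]
finger_gap: 0.0269
nest z 0.047281472810123154 ny [515.63146025 595.66516424] 555.6483122454558 nx 222.12725382397167
cap y [525.25591467 587.40269617] 556.3293054221067 x front-31.5 224.69135130697254 hub [210.76490804 238.38630095] 224.5756044937015
move tool x -2.5640974830008645 tool y -0.6809931766508726
t 17.60 pos [0.5671 0.1934 0.0801] yaw 86.59 tilt [ 0.0067  0.0084 -0.9999] F [-1.28  3.11 -0.86] gap 0.0267 q7 -0.72
tool delta mm [ -4.4  -0.8 -15. ] rot [ 0.0062 -0.0088 -0.0002]
```

```bash
python3 -m crank '[[[0.001,-0.0015,0],[-0.0007,-0.0002,0],0],[[0.001,-0.0015,0],[-0.0007,-0.0002,0],0],[[0.001,-0.0015,0],[-0.0007,-0.0002,0],0],[[0.001,-0.0015,0],[-0.0007,-0.0002,0],0],[[0.001,-0.0015,0],[-0.0007,-0.0002,0],0],[[0.001,-0.0015,0],[-0.0007,0,0],0],[[0,-0.001,0],[-0.0005,0,0],0],[[0,-0.001,0],[-0.0005,0,0],0]]'
python3 -c "
from rel import *
rel('wrist10.png',.068)"
```

```text
t: 18.4
ee_pos: [0.5663, 0.1913, 0.0803]
eef_rot: [-2.284, -2.157, -0.004]
force: [-1.0, 3.5, -1.9]
finger_gap: 0.027
nest z 0.047299407402212335 ny [515.60519959 595.68502258] 555.6451110855547 nx 222.15438928030352
cap y [524.53921032 586.62873405] 555.5839721862359 x front-31.5 222.4051073139034 hub [208.73182502 236.31500707] 222.52341604447543
move tool x -0.2507180335998669 tool y 0.061138899318848416
t 18.45 pos [0.5663 0.1913 0.0803] yaw 86.74 tilt [ 0.0019  0.0021 -1.    ] F [-0.54  4.24 -1.42] gap 0.0271 q7 -0.72
tool delta mm [ -2.3  -0.1 -14.7] rot [ 0.0018 -0.0022  0.0024]
```

```bash
python3 -m crank '[[[0.0005,-0.001,0],[-0.0005,0,0.0015],0],[[0.0005,-0.001,0],[-0.0005,0,0.0015],0],[[0.0005,-0.001,0],[-0.0005,0,0.0015],0],[[0.0005,-0.001,0],[-0.0005,0,0.0015],0],[[0.0005,-0.001,0],[-0.0005,0,0.0015],0],[[0.0005,-0.001,0],[-0.0005,0,0.001],0],[[0.0005,-0.001,0],[-0.0005,0,0],0],[[0.0005,-0.001,0],[-0.0005,0,0],0]]'
python3 -c "
from rel import *
rel('wrist11.png',.060)"
```

```text
t: 19.25
ee_pos: [0.5734, 0.1877, 0.0784]
eef_rot: [2.276, 2.147, 0.014]
force: [-0.6, 4.1, 0.4]
finger_gap: 0.0268
nest z 0.04729601798525071 ny [515.7998645  595.59045564] 555.6951600691765 nx 222.1816767770086
cap y [531.87785069 594.39494478] 563.1363977371938 x front-31.5 219.24357807920165 hub [231.641791 233.410837] 232.52631399994493
move tool x 2.938098697806936 tool y -7.441237668017266
t 19.30 pos [0.5734 0.1877 0.0784] yaw 86.66 tilt [ 0.0148 -0.0033 -0.9999] F [-0.43  4.17  1.55] gap 0.0271 q7 -0.72
tool delta mm [  0.8  -7.2 -16.7] rot [0.015  0.0024 0.0011]
```

Run:
```python
from h import *
c=load('wrist'); save('wrist11b.png',np.clip(c['img'].astype(int)*2,0,255).astype(np.uint8),1.4)
c=cam('side'); save('side3.png',c['img'][130:240,200:350],5)
```

```text
(no output)
```

View pics/wrist11b.png

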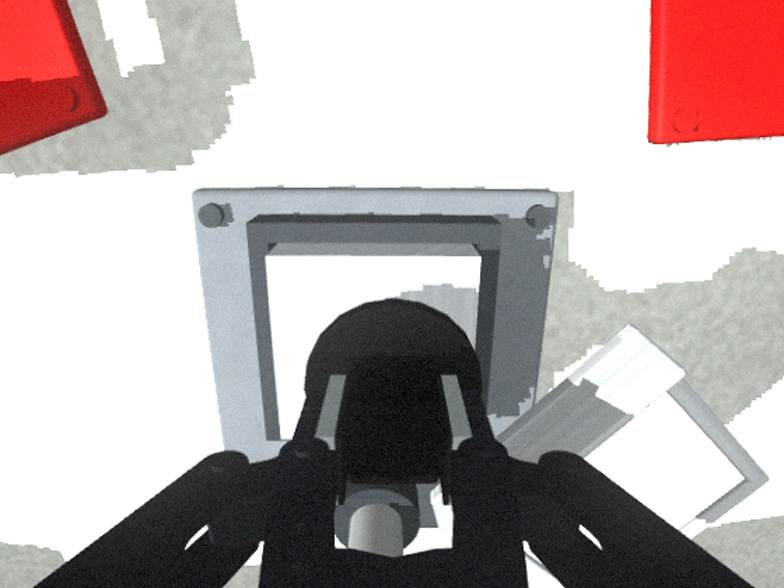

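View pics/side3.png

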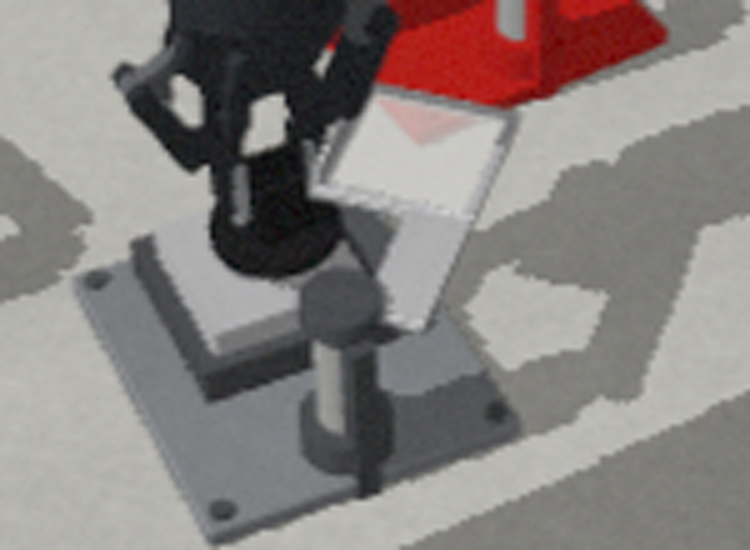

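Run:
```python
from h import *
s=robot.get_state(); print(s['q'].round(3),s['qvel'].round(3),s['force'],s['wrist_torque'])
T=R.from_rotvec(s['eef_rot']).as_matrix(); print((T.T@s['force']).round(2),(T.T@s['wrist_torque']).round(3))
goto([.566,.189,.08],86.6)
```

```text
[-0.161  0.736 -0.321  1.726  0.34   0.722 -0.719] [-0.     0.    -0.001  0.001 -0.    -0.    -0.001] [-0.11679636  4.93575864  1.71905035] [ 0.84058946 -0.06204448  0.14481879]
[ 4.92 -0.38 -1.74] [-0.013  0.845 -0.132]
t 19.35 pos [0.5734 0.1877 0.0784] yaw 86.65 tilt [ 0.0148 -0.0033 -0.9999] F [-0.12  4.94  1.72] gap 0.0269 q7 -0.72
tool delta mm [ 0.9 -7.4 -1.7] rot [0.0149 0.0024 0.001 ]
```

The guard's upstand is catching under the knuckle of the +x finger, because I had the jaws lined up along the station's x. I'll lift, turn the hand about 80° so the jaws lie along the station's y and the hub itself holds the guard, then lower again.

```bash
python3 -m crank '[[[0,0,0],[0,0,-0.003],0],[[0,0,0],[0,0,-0.003],0],[[0,0,0],[0,0,-0.003],0],[[0,0,0],[0,-0.001,-0.003],0],[[0,0,0],[0,-0.002,-0.003],0],[[0.005,0.002,0],[0,-0.002,-0.002],0],[[0.005,0,0],[0,-0.001,0],0],[[0.003,0,0],[0,-0.001,0],0]]'
python3 -c "
from rel import *
rel('wrist12.png',.082)"
```

```text
t: 20.15
ee_pos: [0.5592, 0.1835, 0.0917]
eef_rot: [-2.285, -2.15, 0.028]
force: [-0.8, 2.2, -2.8]
finger_gap: 0.0273
nest z 0.047284145131612 ny [515.78536866 595.6567162 ] 555.7210424335178 nx 222.10241061809535
cap y [517.38426093 579.82332797] 548.603794453589 x front-31.5 213.98404848746745 hub [200.84544579 228.32936588] 214.58740583962742
move tool x 8.1183621306279 tool y 7.117247979928834
t 20.20 pos [0.5592 0.1835 0.0917] yaw 86.53 tilt [-0.0158 -0.0091 -0.9998] F [-1.78  2.52 -2.6 ] gap 0.027 q7 -0.71
tool delta mm [ 5.8  6.5 -3.5] rot [-0.0152  0.01   -0.0014]
```

```bash
python3 -m crank '[[[-0.008,0.005,0],[0.002,0.002,-0.003],0],[[-0.005,0.004,0],[0.002,0.002,-0.003],0],[[0,0,0],[0.001,0.001,0],0],[[0,0,-0.08],[0,0,0],0],[[0,0,-0.1],[0,0,0],0],[[0,0,-0.1],[0,0,0],0],[[0,0,-0.08],[0,0,0],0],[[0,0,0],[0,0,0],0]]'
python3 - <<'E'
from h import *
goto([.566,.189,.097],166)
E
```

```text
t: 21.0
ee_pos: [0.5648, 0.1819, 0.098]
eef_rot: [1.854, 2.532, -0.018]
force: [-1.4, 2.3, -2.4]
finger_gap: 0.0269
t 21.00 pos [0.5648 0.1819 0.098 ] yaw 107.58 tilt [-0.0046 -0.011  -0.9999] F [-1.36  2.32 -2.37] gap 0.0269 q7 -0.42
tool delta mm [6.4 3.3 0.9] rot [-0.0117  0.0044 -1.0197]
```

```bash
python3 -m crank '[[[-0.005,0.002,-0.1],[0.002,0.001,0],0],[[-0.005,0.002,-0.12],[0.002,0.001,0],0],[[0,0,-0.12],[0.002,0.001,0],0],[[0,0,-0.12],[0,0,0],0],[[0,0,-0.12],[0,0,0],0],[[0,0,-0.12],[0,0,0],0],[[0,0,-0.1],[0,0,0],0],[[0,0,0],[0,0,0],0]]'
python3 - <<'E'
from h import *
goto([.566,.189,.097],166)
E
```

```text
t: 21.8
ee_pos: [0.5661, 0.1827, 0.0976]
eef_rot: [0.707, 3.056, -0.019]
force: [-2.0, 2.3, -2.1]
finger_gap: 0.027
t 21.80 pos [0.5661 0.1827 0.0976] yaw 153.93 tilt [ 0.0021 -0.0131 -0.9999] F [-1.99  2.29 -2.11] gap 0.027 q7 0.22
tool delta mm [2.9 5.6 0.5] rot [-0.0116  0.0065 -0.2106]
```

```bash
python3 -m crank '[[[-0.005,0.002,-0.06],[0,0.001,0],0],[[-0.005,0.002,-0.08],[0,0.001,0],0],[[0,0,-0.04],[0,0.001,0],0],[[0,0,0],[0,0.001,0],0],[[0,0,0],[0,0.001,0],0],[[0,0,0],[0,0,0],0],[[0,0,0],[0,0,0],0],[[0,0,0],[0,0,0],0]]'
python3 - <<'E'
from h import *
goto([.566,.189,.097],166)
c=cam('wrist'); save('wrist13.png',np.clip(c['img'].astype(int)*2,0,255).astype(np.uint8),1.4)
c=cam('side'); save('side4.png',c['img'][130:240,200:350],5)
E
```

```text
t: 22.6
ee_pos: [0.5671, 0.1827, 0.0968]
eef_rot: [0.46, 3.107, -0.019]
force: [-2.4, -0.1, -2.5]
finger_gap: 0.027
t 22.60 pos [0.5671 0.1827 0.0968] yaw 163.16 tilt [-0.0015 -0.0119 -0.9999] F [-2.41 -0.14 -2.55] gap 0.027 q7 0.36
tool delta mm [ 2.9  5.7 -0.3] rot [-0.0118  0.0017 -0.0496]
```

View pics/wrist13.png

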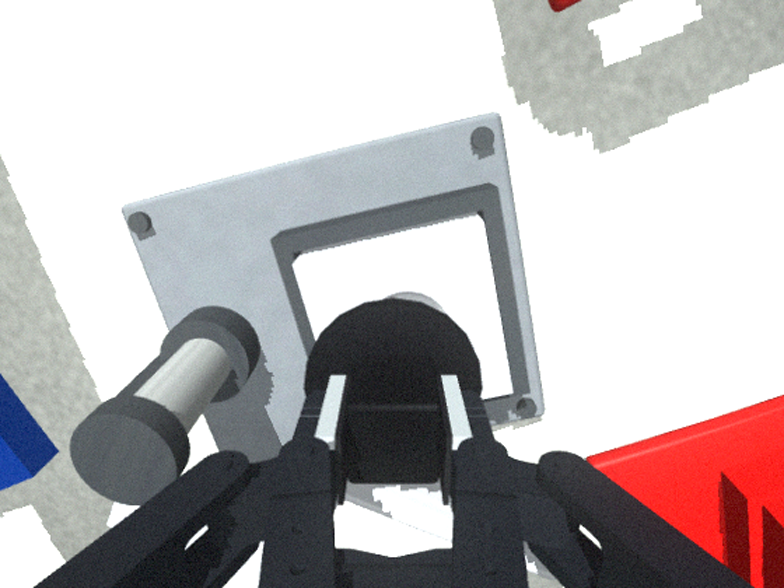

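View pics/side4.png

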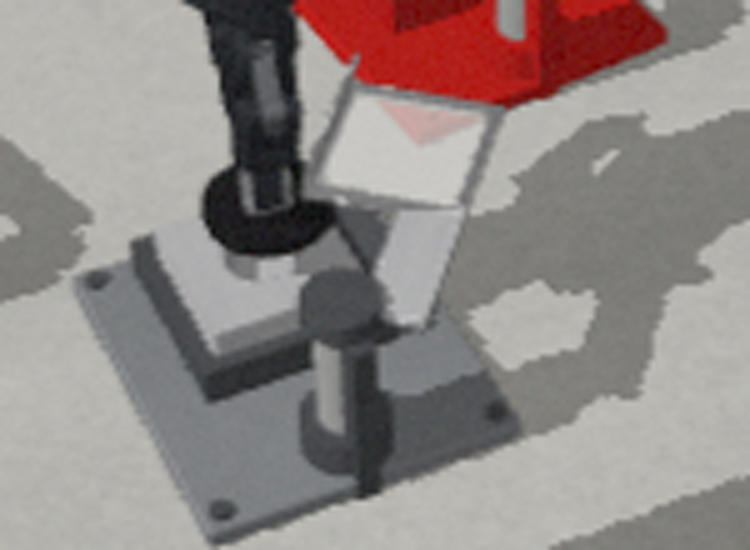

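```bash
cat > rel2.py <<'E'
from h import *
def rel(tag,zc):
    c=cam('wrist'); C=cloud(c); img=c['img']; save(tag,img,1.4)
    s=robot.get_state(); T=R.from_rotvec(s['eef_rot']).as_matrix(); p=np.arctan2(T[1,0],T[0,0])
    ex=np.array([np.cos(p),np.sin(p)]); ey=np.array([np.sin(p),-np.cos(p)])
    r=np.radians(86.6); sx=np.array([np.sin(r),-np.cos(r)]);sy=np.array([np.cos(r),np.sin(r)])
    q=C[(C[...,2]>.030)&(C[...,2]<.060)&(img.max(-1)>60)&(abs(C[...,0]-.566)<.06)&(abs(C[...,1]-.19)<.06)]
    zn=np.median(q[:,2]); t=q[abs(q[:,2]-zn)<.004][:,:2]*1000
    ly=np.percentile(t@sy,[.3,99.7]); lx=np.percentile(t@sx,.3)+40
    N=lx*sx+ly.mean()*sy
    m=(img.max(-1)<70)&(abs(C[...,2]-zc)<.014); m[:,:215]=0;m[:,350:]=0
    f=C[m]*1000; fs=np.percentile(f[:,:2]@ey,[.2,99.8]); ff=np.percentile(f[:,:2]@ex,99.8)
    h=(abs(C[...,2]-zc-.034)<.006)&(img.max(-1)<70); h[:,:245]=0; h[:,315:]=0
    g=np.percentile(C[h][:,:2]@ex*1000,[1,99])
    Cp=(ff-31.2)*ex+fs.mean()*ey
    print('nest z',zn.round(4),'sy',ly.round(1),'N',N.round(1)); print('cap sides',fs.round(1),'front-based',(ff-31.2).round(1),'hub',g.round(1),g.mean().round(1),'C',Cp.round(1))
    d=N-Cp; print('MOVE tool x %.1f y %.1f'%(d@ex,d@ey))
    goto([.566,.189,.097],166.6,s)
E
python3 -c "
from rel2 import *
rel('wrist14.png',.082)"
```

```text
nest z 0.0472 sy [181.9 261.7] N [567.2 188.5]
cap sides [307.5 369.7] front-based -493.0 hub [-507.6 -479.3] -493.4 C [569.9 181.5]
MOVE tool x 4.5 y 5.9
t 22.75 pos [0.5671 0.1827 0.0967] yaw 163.18 tilt [-0.0015 -0.0118 -0.9999] F [-2.23  1.18 -2.61] gap 0.0269 q7 0.36
tool delta mm [ 2.9  5.7 -0.3] rot [-0.0117  0.0016 -0.0597]
```

```bash
python3 -m crank '[[[-0.003,0,-0.02],[0.001,0.0015,0],0],[[-0.003,0,-0.02],[0.001,0.0015,0],0],[[-0.002,0,-0.01],[0.001,0.0015,0],0],[[-0.001,0,0],[0,0.0015,0],0],[[-0.001,0,0],[0,0.0005,0],0],[[0,0,0],[0,0,0],0],[[0,0,0],[0,0,0],0],[[0,0,0],[0,0,0],0]]'
python3 -c "
from rel2 import *
rel('wrist15.png',.082)"
```

```text
t: 23.55
ee_pos: [0.5664, 0.191, 0.0967]
eef_rot: [0.374, 3.117, 0.001]
force: [-2.4, 0.5, -2.6]
finger_gap: 0.027
nest z 0.0472 sy [181.7 261.6] N [567.3 188.3]
cap sides [288.3 350.6] front-based -508.1 hub [-522.5 -494.3] -508.4 C [569.3 190. ]
MOVE tool x 1.6 y -2.1
t 23.60 pos [0.5664 0.1911 0.0967] yaw 166.3 tilt [ 2.6e-03  4.0e-04 -1.0e+00] F [-2.14  0.9  -1.67] gap 0.0271 q7 0.39
tool delta mm [-0.1 -2.1 -0.3] rot [ 0.001   0.0024 -0.0052]
```

```bash
python3 -m crank '[[[0,0,0],[0.0005,-0.001,0.002],0],[[0,0,0],[0.0005,-0.001,0.002],0],[[0,0,0],[0,0,0.002],0],[[0,0,0],[0,0,0.002],0],[[0,0,0],[0,0,0.002],0],[[0,0,0],[0,0,0.002],0],[[0,0,0],[0,0,0],0],[[0,0,0],[0,0,0],0]]'
python3 -c "
from rel2 import *
rel('wrist16.png',.070)"
```

```text
t: 24.4
ee_pos: [0.5661, 0.192, 0.0849]
eef_rot: [0.372, 3.114, 0.01]
force: [-1.9, 0.9, -1.3]
finger_gap: 0.0267
nest z 0.0472 sy [181.8 261.7] N [567.3 188.4]
cap sides [289.  350.7] front-based -508.1 hub [-532.  -494.2] -513.1 C [569.1 191.2]
MOVE tool x 1.2 y -3.2
t 24.45 pos [0.5661 0.192  0.0849] yaw 166.39 tilt [ 0.0065  0.0053 -1.    ] F [-1.98  1.93 -1.34] gap 0.027 q7 0.38
tool delta mm [ -0.7  -2.8 -12.1] rot [ 0.0067  0.0051 -0.0037]
```

```bash
python3 -m crank '[[[0.0015,0.001,0],[0.0003,-0.001,0],0],[[0.0015,0.001,0],[0.0003,-0.001,0],0],[[0.0015,0.001,0],[0.0003,-0.001,0],0],[[0.0015,0.001,0],[0,-0.001,0],0],[[0.001,0,0],[0,-0.0005,0],0],[[0.0005,0,0],[0,-0.0003,0],0],[[0.0005,0,0],[0,-0.0003,0],0],[[0.0005,0,0],[0,-0.0003,0],0]]'
python3 -c "
from rel2 import *
rel('wrist17.png',.070)"
```

```text
t: 25.25
ee_pos: [0.564, 0.1912, 0.0854]
eef_rot: [0.367, 3.118, 0.01]
force: [-1.2, 4.6, -2.4]
finger_gap: 0.0271
nest z 0.0472 sy [181.6 261.7] N [567.2 188.4]
cap sides [286.1 348. ] front-based -507.1 hub [-530.7 -493.3] -512.0 C [566.9 190.5]
MOVE tool x -0.8 y -2.0
t 25.30 pos [0.564  0.1912 0.0854] yaw 166.55 tilt [ 0.0023  0.0059 -1.    ] F [-0.94  3.5  -2.95] gap 0.0272 q7 0.39
tool delta mm [ -2.5  -1.6 -11.6] rot [ 0.0063  0.0009 -0.0008]
```

```bash
python3 -m crank '[[[0.001,0,0],[-0.0003,-0.001,0],0],[[0.001,0,0],[-0.0003,-0.001,0],0],[[0.001,0,0],[-0.0003,-0.001,0],0],[[0.001,0,0],[-0.0003,-0.001,0],0],[[0.001,0,0],[-0.0003,-0.001,0],0],[[0.001,0,0],[-0.0003,-0.0008,0],0],[[0.001,0,0],[-0.0003,-0.0005,0],0],[[0.001,0,0],[-0.0003,-0.0005,0],0]]'
python3 -c "
from rel2 import *
rel('wrist18.png',.070)"
```

```text
t: 26.1
ee_pos: [0.5649, 0.1877, 0.0857]
eef_rot: [0.364, 3.119, 0.009]
force: [-1.0, 6.1, -2.8]
finger_gap: 0.0272
nest z 0.0472 sy [181.7 261.7] N [567.3 188.4]
cap sides [281.2 343.5] front-based -509.7 hub [-534.8 -495.7] -515.3 C [567.9 186.7]
MOVE tool x 1.0 y 1.5
t 26.15 pos [0.5649 0.1877 0.0857] yaw 166.7 tilt [ 0.0022  0.0057 -1.    ] F [-1.46  5.24 -3.61] gap 0.027 q7 0.39
tool delta mm [ -0.7   1.6 -11.2] rot [0.006  0.0008 0.0018]
```

```bash
python3 -m crank '[[[0.001,0,0],[0,-0.0002,0.002],0],[[0.001,0,0],[0,-0.0003,0.002],0],[[0.001,0,0],[0,-0.0003,0.0015],0],[[0.001,0,0],[0,-0.0003,0.0015],0],[[0.001,0,0],[0,-0.0003,0.0015],0],[[0.001,0,0],[0,-0.0003,0.0015],0],[[0.001,0,0],[0,-0.0003,0],0],[[0.001,0,0],[0,-0.0003,0],0]]'
python3 -c "
from rel2 import *
rel('wrist19.png',.060)"
```

```text
t: 26.95
ee_pos: [0.5647, 0.1828, 0.0752]
eef_rot: [0.366, 3.119, -0.011]
force: [-1.7, 3.4, -1.5]
finger_gap: 0.0271
nest z 0.0472 sy [181.8 261.8] N [567.2 188.5]
cap sides [277.1 339.4] front-based -510.0 hub [-524.8 -496.1] -510.5 C [567.6 181.7]
MOVE tool x 1.9 y 6.6
t 27.00 pos [0.5647 0.1828 0.0753] yaw 166.6 tilt [ 1.0e-04 -7.3e-03 -1.0e+00] F [-2.1   3.7  -1.82] gap 0.027 q7 0.38
tool delta mm [  0.1   6.2 -21.8] rot [-0.0071  0.0018  0.    ]
```

```bash
python3 -m crank '[[[0,0,0],[0,0.001,-0.002],0],[[-0.002,0,0],[0.0005,0.0012,0],0],[[-0.002,0,0],[0.0005,0.0012,0],0],[[-0.001,0,0],[0,0.0012,0],0],[[0,0,0],[0,0.001,0],0],[[0,0,0],[0,0,0],0],[[0,0,0],[0,0,0],0],[[0,0,0],[0,0,0],0]]'
python3 -c "
from rel2 import *
rel('wrist20.png',.062)"
```

```text
t: 27.8
ee_pos: [0.5638, 0.1838, 0.0759]
eef_rot: [-0.371, -3.118, 0.018]
force: [-2.9, 1.9, -1.3]
finger_gap: 0.027
nest z 0.0472 sy [181.9 261.7] N [567.2 188.5]
cap sides [279.4 341.7] front-based -508.1 hub [-522.7 -494.3] -508.5 C [566.8 182.6]
MOVE tool x 0.9 y 5.8
t 27.85 pos [0.5639 0.1838 0.076 ] yaw 166.42 tilt [-0.0032 -0.0113 -0.9999] F [-2.72  1.02 -1.7 ] gap 0.0268 q7 0.38
tool delta mm [ -0.8   5.3 -21.1] rot [-0.0117 -0.0005 -0.0031]
```

Run:
```python
from h import *
c=load('wrist'); save('wrist20b.png',np.clip(c['img'].astype(int)*2,0,255).astype(np.uint8),1.4)
c=cam('side'); save('side5.png',np.clip(c['img'][130:240,200:350].astype(int)*1.5,0,255).astype(np.uint8),5)
c=cam('scene'); save('scene5.png',c['img'][190:290,260:390],5)
```

```text
(no output)
```

View pics/wrist20b.png

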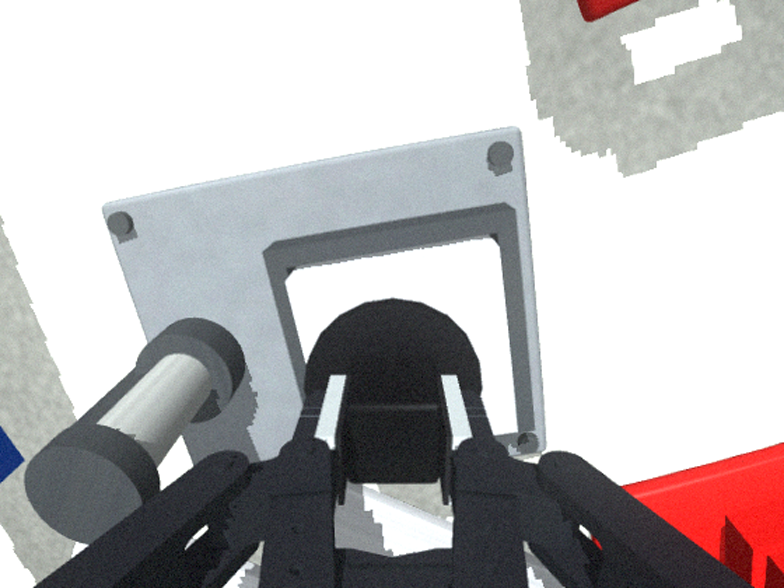

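View pics/side5.png

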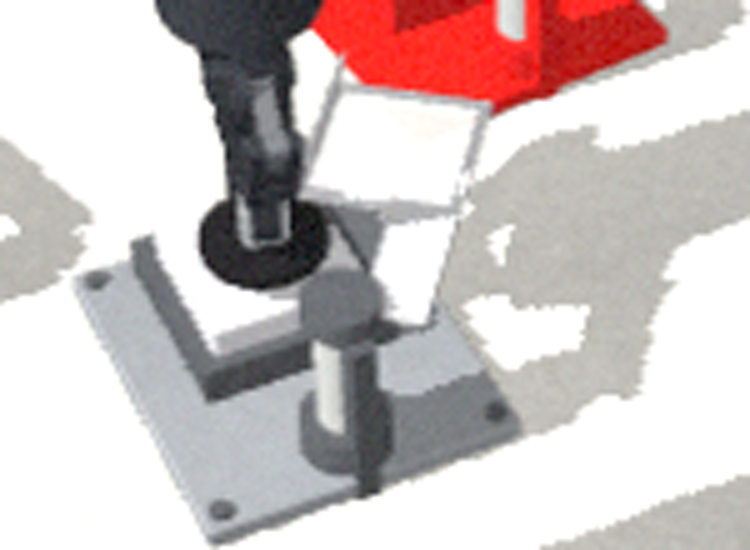

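View pics/scene5.png

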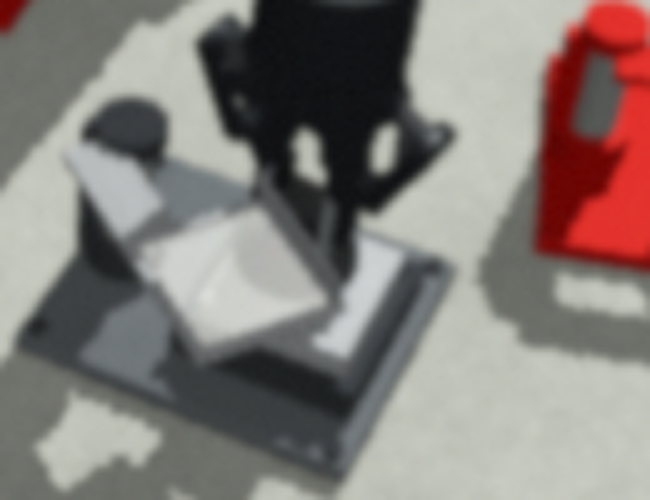

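```bash
python3 -m crank '[[[0,0,0],[0,0,-0.003],0],[[-0.003,0,0],[0,0.002,-0.003],0],[[-0.003,0,0],[0,0.002,-0.001],0],[[-0.002,0,0],[0,0.002,0],0],[[0,0,0],[0,0.001,0],0],[[0,0,0],[0,0,0],0],[[0,0,0],[0,0,0],0],[[0,0,0],[0,0,0],0]]'
python3 -c "
from rel2 import *
rel('wrist21.png',.068)"
```

```text
t: 28.75
ee_pos: [0.5654, 0.1899, 0.0829]
eef_rot: [-0.372, -3.118, 0.008]
force: [-2.0, 0.8, -3.6]
finger_gap: 0.0271
nest z 0.0472 sy [181.6 261.7] N [567.3 188.3]
cap sides [286.6 348.4] front-based -507.8 hub [-527.8 -494. ] -510.9 C [568.3 189. ]
MOVE tool x 0.8 y -0.9
t 28.80 pos [0.5654 0.1899 0.0829] yaw 166.38 tilt [-0.0026 -0.0051 -1.    ] F [-2.    1.41 -2.47] gap 0.0269 q7 0.38
tool delta mm [ -0.8  -0.8 -14.1] rot [-0.0056 -0.0013 -0.0039]
```

```bash
python3 -m crank '[[[-0.001,0,0],[0,-0.0002,0.002],0],[[-0.001,0,0],[0,-0.0002,0.002],0],[[0,0,0],[0,0,0.002],0],[[0,0,0],[0,0,0.0015],0],[[0,0,0],[0,0,0.0015],0],[[0,0,0],[0,0,0],0],[[0,0,0],[0,0,0],0],[[0,0,0],[0,0,0],0]]'
python3 -c "
from rel2 import *
rel('wrist22.png',.058)"
```

```text
t: 29.6
ee_pos: [0.5662, 0.1913, 0.074]
eef_rot: [0.371, 3.119, 0.001]
force: [-1.6, 0.7, -1.0]
finger_gap: 0.0269
nest z 0.0472 sy [182.  261.7] N [567.3 188.6]
cap sides [287.7 349.6] front-based -508.5 hub [-496.7 -494.8] -495.8 C [569.1 190.6]
MOVE tool x 1.2 y -2.4
t 29.65 pos [0.5662 0.1913 0.074 ] yaw 166.44 tilt [ 7.e-04  4.e-04 -1.e+00] F [-1.97  1.85 -1.13] gap 0.0268 q7 0.38
tool delta mm [ -0.4  -2.3 -23. ] rot [ 0.0005  0.0006 -0.0028]
```

```bash
python3 -m crank '[[[0,0,0],[0.0004,-0.001,0],0],[[0,0,0],[0.0004,-0.001,0],0],[[0,0,0],[0.0002,-0.0008,0.0005],0],[[0,0,0],[0,-0.0002,0.001],0],[[0,0,0],[0,-0.0002,0.001],0],[[0,0,0],[0,-0.0002,0.001],0],[[0,0,0],[0,-0.0001,0],0],[[0,0,0],[0,-0.0001,0],0]]'
python3 -c "
from rel2 import *
rel('wrist23.png',.055)"
```

```text
t: 30.45
ee_pos: [0.5644, 0.1892, 0.0709]
eef_rot: [0.37, 3.118, 0.005]
force: [-2.1, 2.9, -1.0]
finger_gap: 0.0269
nest z 0.0471 sy [182.1 261.7] N [567.3 188.6]
cap sides [284.9 346.8] front-based -507.6 hub [-495.7 -493.7] -494.7 C [567.4 188.4]
MOVE tool x 0.2 y 0.1
t 30.50 pos [0.5644 0.1892 0.0709] yaw 166.48 tilt [ 0.0021  0.0027 -1.    ] F [-1.76  1.73 -1.31] gap 0.0269 q7 0.37
tool delta mm [ -1.6   0.3 -26.1] rot [ 0.0031  0.0014 -0.0021]
```

```bash
python3 -m crank '[[[0.0005,0,0],[-0.0001,-0.0001,0.001],0],[[0.0005,0,0],[-0.0001,-0.0001,0.001],0],[[0.0005,0,0],[-0.0001,-0.0001,0.001],0],[[0.0005,0,0],[-0.0001,-0.0001,0.001],0],[[0,0,0],[-0.0001,-0.0001,0.001],0],[[0,0,0],[-0.0001,-0.0001,0],0],[[0,0,0],[-0.0001,-0.0001,0],0],[[0,0,0],[-0.0001,-0.0001,0],0]]'
python3 -c "
from rel2 import *
rel('wrist24.png',.050)"
```

```text
t: 31.3
ee_pos: [0.5642, 0.1877, 0.0651]
eef_rot: [-0.37, -3.119, 0.001]
force: [-2.3, 2.7, -0.9]
finger_gap: 0.0268
nest z 0.0471 sy [182.1 261.8] N [567.2 188.6]
cap sides [283.5 345.3] front-based -507.6 hub [-522.4 -493.9] -508.1 C [567.1 186.9]
MOVE tool x 0.2 y 1.7
t 31.35 pos [0.5642 0.1878 0.0651] yaw 166.47 tilt [-4.e-04 -4.e-04 -1.e+00] F [-2.28  2.14 -0.62] gap 0.0269 q7 0.37
tool delta mm [ -1.5   1.6 -31.9] rot [-0.0005 -0.0003 -0.0023]
```

```bash
python3 -m crank '[[[0,0,0],[0,0.0004,0.001],0],[[0,0,0],[0,0.0004,0.001],0],[[0,0,0],[0,0.0002,0.001],0],[[0,0,0],[0,0,0.001],0],[[0,0,0],[0,0,0.001],0],[[0,0,0],[0,0,0.0005],0],[[0,0,0],[0,0,0],0],[[0,0,0],[0,0,0],0]]'
python3 -c "
from rel2 import *
rel('wrist25.png',.045)"
```

```text
t: 32.15
ee_pos: [0.5644, 0.1879, 0.0626]
eef_rot: [0.371, 3.118, -0.005]
force: [-2.8, 0.5, 2.1]
finger_gap: 0.0266
nest z 0.046 sy [182.1 261.8] N [567.3 188.6]
cap sides [281.5 349.2] front-based -483.3 hub [-495.5 -493.7] -494.6 C [543.8 193.1]
MOVE tool x -23.9 y 1.1
t 32.20 pos [0.5644 0.188  0.0626] yaw 166.43 tilt [ 9.0e-04 -3.4e-03 -1.0e+00] F [-2.04  1.2   1.43] gap 0.0271 q7 0.36
tool delta mm [ -1.4   1.3 -34.4] rot [-0.0031  0.0017 -0.003 ]
```

Run:
```python
from h import *
c=load('wrist'); save('wrist25b.png',np.clip(c['img'].astype(int)*1.5,0,255).astype(np.uint8),1.4)
c=cam('side'); save('side6.png',np.clip(c['img'][130:240,200:350].astype(int)*1.5,0,255).astype(np.uint8),5)
```

```text
(no output)
```

View pics/wrist25b.png

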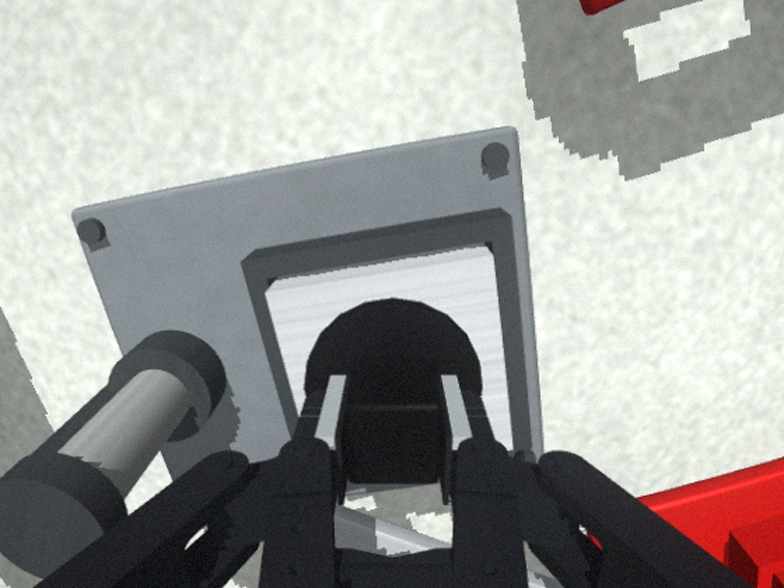

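View pics/side6.png

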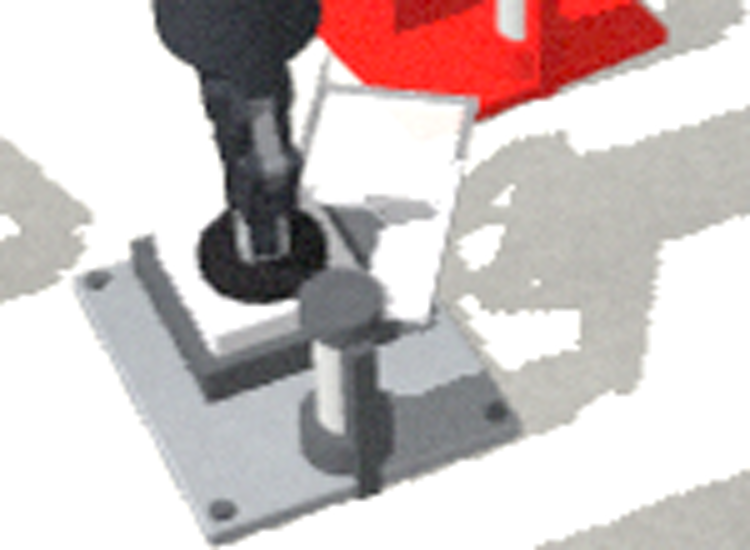

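```bash
python3 -m crank '[[[0,0,0],[0,0.0002,0.0008],0],[[0,0,0],[0,0.0002,0.0008],0],[[0,0,0],[0,0,0.0008],0],[[0,0,0],[0,0,0.0008],0],[[0,0,0],[0,0,0.0008],0],[[0,0,0],[0,0,0.0008],0],[[0,0,0],[0,0,0.0008],0],[[0,0,0],[0,0,0.0008],0]]'
python3 - <<'E'
from h import *
goto([.5658,.1893,.06],166.5)
E
```

```text
t: 33.05
ee_pos: [0.5644, 0.188, 0.06]
eef_rot: [0.371, 3.117, -0.01]
force: [-4.3, -0.4, 6.0]
finger_gap: 0.027
t 33.05 pos [0.5644 0.188  0.06  ] yaw 166.42 tilt [ 0.0022 -0.0066 -1.    ] F [-4.27 -0.41  5.97] gap 0.027 q7 0.36
tool delta mm [-1.   1.6 -0. ] rot [-0.0059  0.0037 -0.0015]
```

```bash
python3 -m crank '[[[-0.0005,0.0003,0],[0,0,0.001],0],[[-0.0005,0.0003,0],[0,0,0.001],0],[[-0.0005,0.0003,0],[0,0,0.001],0],[[-0.0005,0.0003,0],[0,0,0.001],0],[[-0.0005,0,0],[0,0,0.001],0],[[-0.0005,0,0],[0,0,0.001],0],[[-0.0005,0,0],[0,0,0.001],0],[[-0.0005,0,0],[0,0,0.001],0]]'
python3 - <<'E'
from h import *
goto([.5658,.1893,.06],166.5)
E
```

```text
t: 33.85
ee_pos: [0.5644, 0.188, 0.0575]
eef_rot: [0.371, 3.115, -0.008]
force: [-5.5, -1.7, 9.7]
finger_gap: 0.0271
t 33.85 pos [0.5644 0.188  0.0575] yaw 166.41 tilt [ 0.0042 -0.0057 -1.    ] F [-5.53 -1.7   9.71] gap 0.0271 q7 0.35
tool delta mm [-1.1  1.6 -2.5] rot [-0.0046  0.0054 -0.0015]
```

```bash
python3 -m crank '[[[0,0.001,0],[0.0002,0,0.0009],0],[[0,0.001,0],[0.0002,0,0.0009],0],[[0,0.001,0],[0.0002,0,0.0009],0],[[0,0,0],[0.0002,0,0.0009],0],[[0,0,0],[0,0,0.0009],0],[[0,0,0],[0,0,0.0009],0],[[0,0,0],[0,0,0.0009],0],[[0,0,0],[0,0,0.0009],0]]'
python3 - <<'E'
from h import *
goto([.5658,.1893,.06],166.5)
c=cam('wrist'); C=cloud(c); img=c['img']; save('wrist26.png',np.clip(img.astype(int)*1.5,0,255).astype(np.uint8),1.4)
q=C[(C[...,2]>.030)&(C[...,2]<.060)&(img.max(-1)>100)&(abs(C[...,0]-.566)<.05)&(abs(C[...,1]-.19)<.05)]; print('nest z',np.median(q[:,2]),len(q))
E
```

```text
t: 34.65
ee_pos: [0.5644, 0.188, 0.0576]
eef_rot: [0.372, 3.113, -0.012]
force: [-5.0, -1.5, 7.7]
finger_gap: 0.0269
t 34.65 pos [0.5644 0.188  0.0576] yaw 166.37 tilt [ 0.0057 -0.0082 -1.    ] F [-5.03 -1.5   7.69] gap 0.0269 q7 0.35
tool delta mm [-1.1  1.5 -2.4] rot [-0.0066  0.0074 -0.0023]
nest z 0.041081219934786806 8248
```

View pics/wrist26.png

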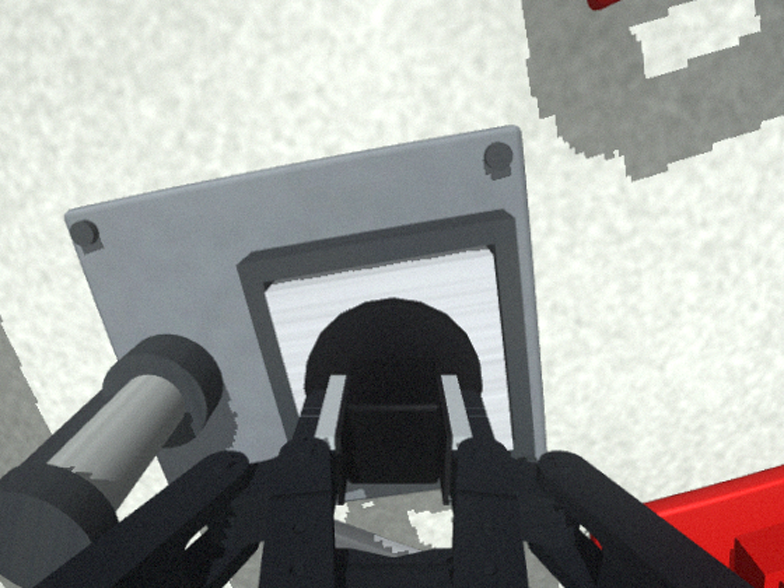

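Run:
```python
from h import *
c=cam('side'); save('side7.png',np.clip(c['img'][130:240,200:350].astype(int)*1.5,0,255).astype(np.uint8),5)
c=cam('scene'); save('scene7.png',np.clip(c['img'][190:290,260:390].astype(int)*1.5,0,255).astype(np.uint8),5)
```

```text
(no output)
```

View pics/side7.png

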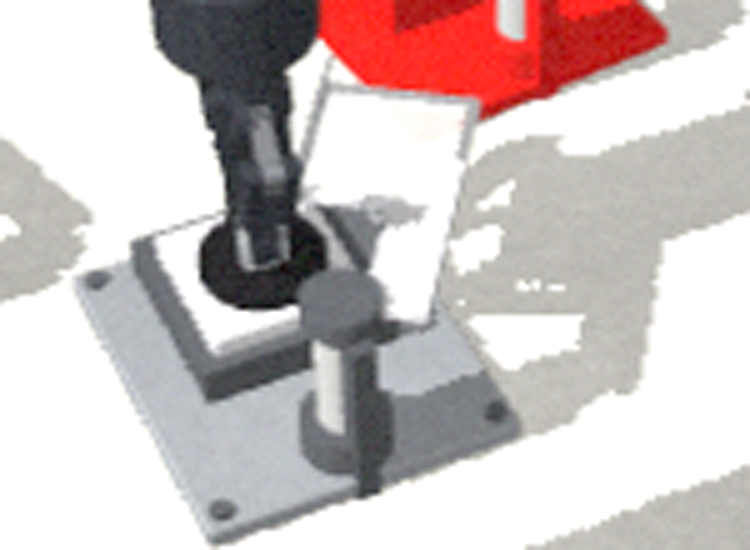

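View pics/scene7.png

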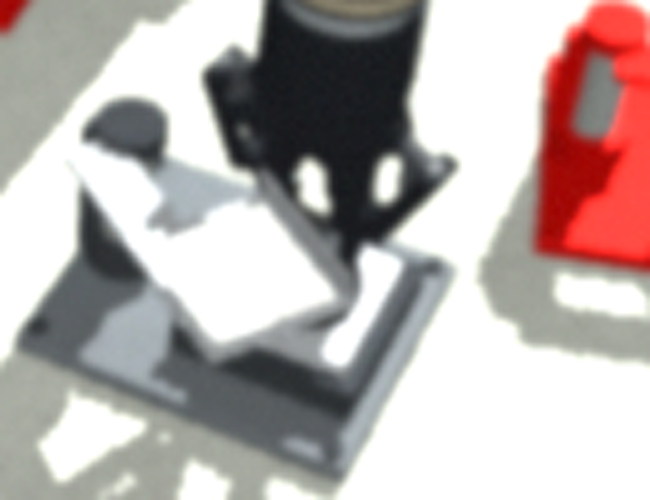

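Run:
```python
from h import *
r=np.radians(86.6); sx=np.array([np.sin(r),-np.cos(r)]);sy=np.array([np.cos(r),np.sin(r)])
c=load('wrist'); C=cloud(c)
d=(C[...,:2]*1000-[567.3,188.5]); X=d@sx; Y=d@sy; Z=C[...,2]*1000
b=(X>-74)&(X<-55)&(Y>-100)&(Y<55)&(Z<25)&(Z>5)
n=(X>-38)&(X<-33)&(abs(Y)<36)&(Z>30)&(Z<60)
t=(X>-140)&(X<-95)&(abs(Y)<60)&(abs(Z)<8)
for k,m in(('base',b),('nest',n),('table',t)): print(k,m.sum(),Z[m].mean().round(2),np.median(Z[m]).round(2),Z[m].std().round(2))
for y0 in range(-36,37,12):
    m=(X>-38)&(X<-30)&(abs(Y-y0)<6)&(Z>30)&(Z<60); print(y0,Z[m].mean().round(2) if m.sum() else None,end=' ')
```

```text
base 9983 14.04 13.95 0.93
nest 1450 41.16 41.16 0.6
table 17538 1.9 1.9 0.71
-36 41.1 -24 41.18 -12 41.61 0 42.74 12 41.1 24 41.13 36 41.12
```

```bash
python3 -m crank '[[[0,0,0],[0.0002,0,0.0009],0],[[0,0,0],[0.0002,0,0.001],0],[[0,0,0],[0,0,0.0011],0],[[0,0,0],[0,0,0.0011],0],[[0,0,0],[0,0,0.0011],0],[[0,0,0],[0,0,0.0011],0],[[0,0,0],[0,0,0.0011],0],[[0,0,0],[0,0,0.0011],0]]'
python3 - <<'E'
from h import *
goto([.5658,.1893,.06],166.5)
c=cam('wrist'); C=cloud(c)
r=np.radians(86.6); sx=np.array([np.sin(r),-np.cos(r)]);sy=np.array([np.cos(r),np.sin(r)])
d=(C[...,:2]*1000-[567.3,188.5]); X=d@sx; Y=d@sy; Z=C[...,2]*1000
b=(X>-74)&(X<-55)&(Y>-100)&(Y<55)&(Z<25)&(Z>5); n=(X>-38)&(X<-33)&(abs(Y)<36)&(Z>30)&(Z<60)
print(Z[n].mean()-Z[b].mean())
E
```

```text
t: 35.6
ee_pos: [0.5643, 0.1881, 0.0576]
eef_rot: [0.372, 3.108, -0.017]
force: [-4.9, -0.4, 8.5]
finger_gap: 0.0268
t 35.60 pos [0.5643 0.1881 0.0576] yaw 166.34 tilt [ 0.0097 -0.012  -0.9999] F [-4.92 -0.36  8.51] gap 0.0268 q7 0.34
tool delta mm [-1.2  1.5 -2.4] rot [-0.0094  0.0123 -0.0029]
27.113815266190414
```

```bash
python3 -m crank '[[[0,0,0],[0,0,0],0],[[-0.001,0.002,0],[0.0003,0,0],0],[[-0.001,0.002,0],[0.0003,0,0],0],[[-0.001,0.002,0],[0.0002,0,0],0],[[-0.001,0.001,0],[0,0,0],0],[[0,0,0],[0,0,0],0],[[0,0,0],[0,0,0],0],[[0,0,0],[0,0,0],0]]'
python3 - <<'E'
from h import *
goto([.5658,.1893,.06],166.5)
E
```

```text
t: 36.45
ee_pos: [0.5643, 0.188, 0.0576]
eef_rot: [0.373, 3.114, -0.009]
force: [-3.5, 0.3, 2.8]
finger_gap: 0.0271
t 36.45 pos [0.5643 0.188  0.0576] yaw 166.33 tilt [ 0.0046 -0.0062 -1.    ] F [-3.55  0.31  2.83] gap 0.0271 q7 0.35
tool delta mm [-1.2  1.6 -2.4] rot [-0.005   0.0059 -0.003 ]
```

```bash
python3 -m crank '[[[0,0,0],[0,0,0],0],[[0,0,0],[0,0,0],0.45],[[0,0,0],[0,0,0],0.45],[[0,0,0],[0,0,0],0.45],[[0,0,0],[0,0,0],0.45],[[0,0,0],[0,0,0],0.45],[[0,0,0],[0,0,0],0.45],[[0,0,0],[0,0,0],0.45]]'
python3 - <<'E'
from h import *
goto([.5658,.1893,.06],166.5)
c=cam('wrist'); save('wrist30.png',np.clip(c['img'].astype(int)*1.8,0,255).astype(np.uint8),1.4)
c=cam('side'); save('side8.png',np.clip(c['img'][130:240,200:350].astype(int)*1.3,0,255).astype(np.uint8),5)
E
```

```text
t: 37.25
ee_pos: [0.5656, 0.1875, 0.0573]
eef_rot: [0.374, 3.112, -0.009]
force: [-2.3, 1.0, 2.0]
finger_gap: 0.0382
t 37.25 pos [0.5656 0.1875 0.0573] yaw 166.3 tilt [ 0.0066 -0.0066 -1.    ] F [-2.27  1.04  2.03] gap 0.0382 q7 0.35
tool delta mm [ 0.2  1.8 -2.7] rot [-0.0048  0.008  -0.0036]
```

View pics/wrist30.png

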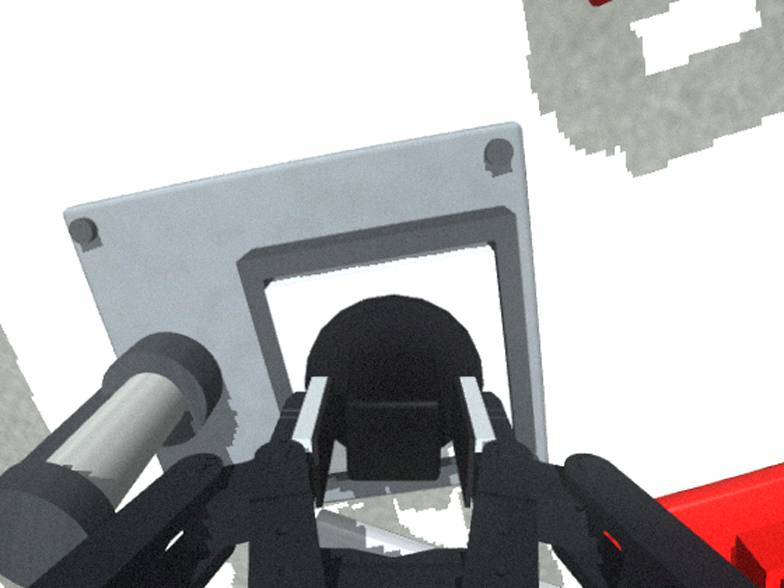

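View pics/side8.png

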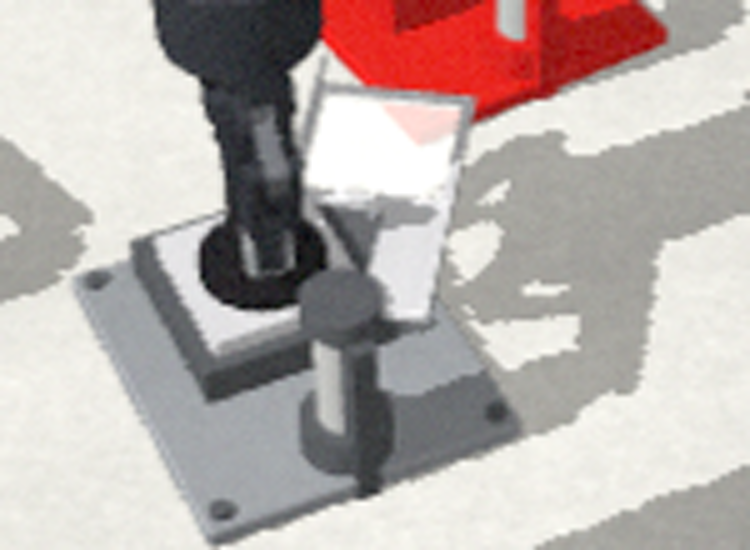

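```bash
python3 -m crank '[[[0,0,0],[0,0,-0.002],0.45],[[0,0,0],[0,0,-0.003],0.45],[[0,0,0],[0,0,-0.004],0.45],[[0,0,0],[0,0,-0.005],0.45],[[0,0,0],[0,0,-0.005],0.45],[[0,0,0],[0,0,-0.005],0.45],[[0,0,0],[0,0,0],0.45],[[0,0,0],[0,0,0],0.45]]'
python3 - <<'E'
from h import *
goto([.5658,.1893,.06],166.5)
c=cam('wrist'); save('wrist31.png',np.clip(c['img'].astype(int)*1.8,0,255).astype(np.uint8),1.4)
E
```

```text
t: 38.15
ee_pos: [0.5642, 0.1831, 0.0812]
eef_rot: [0.379, 3.115, -0.021]
force: [-2.0, -1.4, -1.6]
finger_gap: 0.0386
t 38.15 pos [0.5642 0.1831 0.0812] yaw 166.15 tilt [ 0.0018 -0.0139 -0.9999] F [-2.05 -1.36 -1.6 ] gap 0.0386 q7 0.38
tool delta mm [ 0.   6.7 21.2] rot [-0.0131  0.005  -0.0062]
```

View pics/wrist31.png

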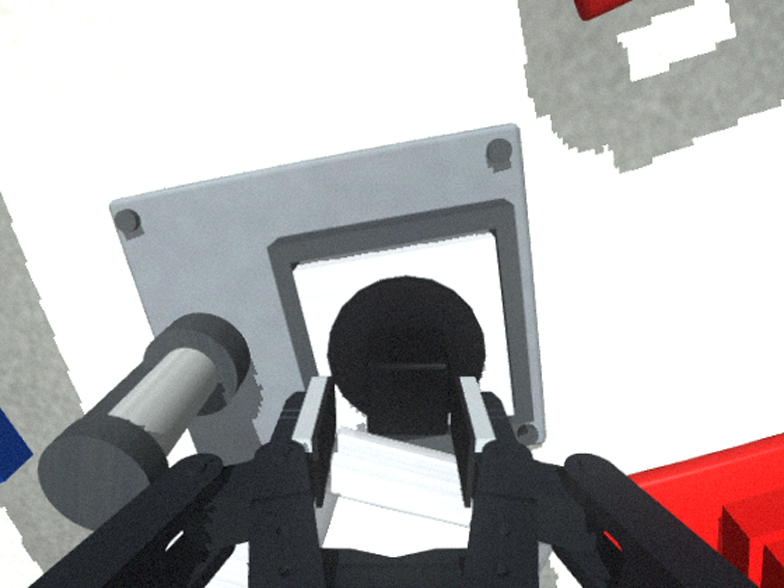

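```bash
python3 -m crank '[[[-0.003,0,0],[0,0.001,-0.004],0.45],[[-0.003,0,0],[0,0.001,-0.005],0.45],[[0,0,0],[0,0.001,-0.005],0.45],[[0,0,0],[0,0,-0.005],0.45],[[0,0,0],[0,0,-0.006],0.45],[[0,0,0],[0,0,-0.006],0.45],[[0,0,0],[0,0,-0.007],0.45],[[0,0,0],[0,0,-0.007],0.45]]'
python3 -m crank '[[[0,0,0],[0,0,-0.01],0.45],[[0,0,0],[0,0,-0.015],0.45],[[0,0,0],[0,0,-0.02],0.45],[[0,0,0],[0,0,-0.02],0.45],[[0,0,0],[0,0,-0.02],0.45],[[0,0,0],[0,0,-0.01],0.45],[[0,0,0],[0,0,0],0.45],[[0,0,0],[0,0,0],0.45]]'
python3 - <<'E'
from h import *
goto([.5658,.1893,.06],166.5)
c=cam('wrist'); save('wrist32.png',np.clip(c['img'].astype(int)*1.3,0,255).astype(np.uint8),1.4)
c=cam('side'); save('side9.png',np.clip(c['img'][130:240,200:350].astype(int)*1.2,0,255).astype(np.uint8),5)
E
```

```text
t: 39.0
ee_pos: [0.5659, 0.1861, 0.1295]
eef_rot: [0.378, 3.113, -0.012]
force: [1.5, 0.6, -0.7]
finger_gap: 0.0385
t: 39.8
ee_pos: [0.5691, 0.1931, 0.2395]
eef_rot: [0.371, 3.098, 0.011]
force: [0.8, -0.3, 0.3]
finger_gap: 0.0384
t 39.80 pos [0.5691 0.1931 0.2395] yaw 166.33 tilt [ 0.0221  0.0046 -0.9997] F [ 0.78 -0.34  0.31] gap 0.0384 q7 0.52
tool delta mm [  5.9  -6.2 179.3] rot [ 0.0096  0.0204 -0.0029]
```

View pics/wrist32.png

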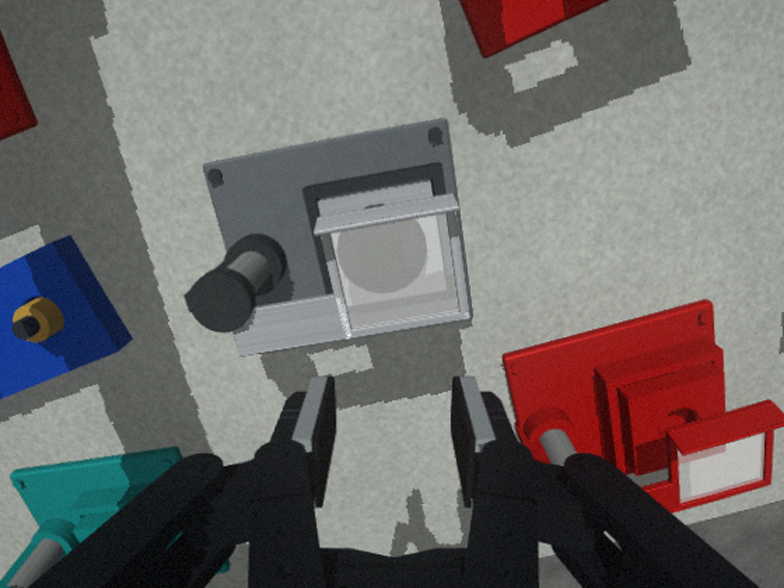

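View pics/side9.png

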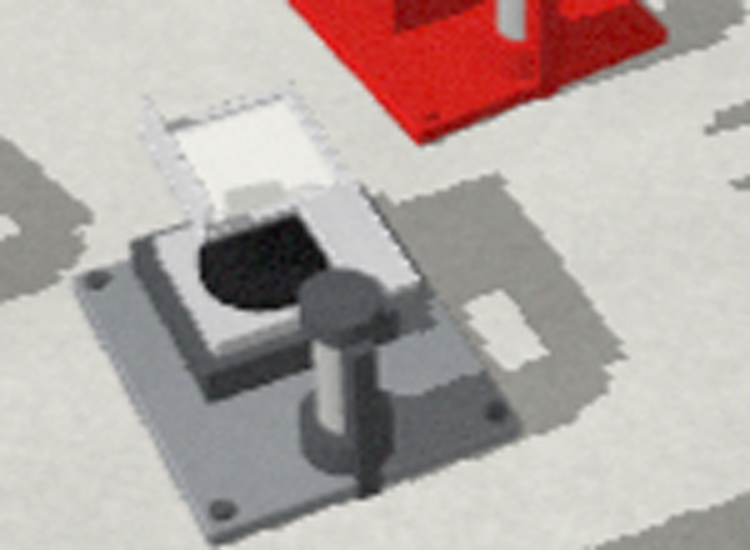

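```bash
python3 -m crank '[[[0,0,0],[0,0,-0.01],0.45],[[0,0,0],[0,0,0],0.45],[[0,0,0],[0,0,0],0.45],[[0,0,0],[0,0,0],0.45],[[0,0,0],[0,0,0],0.45],[[0,0,0],[0,0,0],0.45],[[0,0,0],[0,0,0],0.45],[[0,0,0],[0,0,0],0.45]]'
python3 - <<'E'
from h import *
r=np.radians(86.6); sx=np.array([np.sin(r),-np.cos(r)]);sy=np.array([np.cos(r),np.sin(r)])
c=cam('wrist'); C=cloud(c); img=c['img']
d=(C[...,:2]*1000-[567.3,188.5]); X=d@sx; Y=d@sy; Z=C[...,2]*1000
b=(X>-74)&(X<-55)&(Y>-100)&(Y<55)&(Z<25)&(Z>5); n=(X<-32)&(X>-45)&(abs(Y)<36)&(Z>30)&(Z<60)
print('nest-base',np.median(Z[n])-np.median(Z[b]),n.sum())
u=(Z>112)&(Z<130)&(abs(X)<90)&(abs(Y)<90); q=np.c_[X[u],Y[u]].astype(np.float32)
vx,vy,x0,y0=cv2.fitLine(q,cv2.DIST_L2,0,.01,.01).ravel(); print('upstand',len(q),q.mean(0),'angle',np.arctan2(vx,vy) if vy>0 else np.arctan2(-vx,-vy))
save('wrist33.png',img[70:260,120:350],3.4)
a=cv2.imread('pics/side0.png'); s=cam('side')['img']; s0=cv2.resize(a,(560,420))[...,::-1]
save('cmp.png',np.hstack([s0[140:240,205:315],s[140:240,205:315]]),3.5)
E
```

```text
t: 40.7
ee_pos: [0.5675, 0.1918, 0.2463]
eef_rot: [0.372, 3.105, 0.006]
force: [0.4, 0.4, -0.8]
finger_gap: 0.0389
nest-base 26.705672874322467 891
upstand 808 [-34.983864    7.7574463] angle 0.012206273
```

View pics/cmp.png

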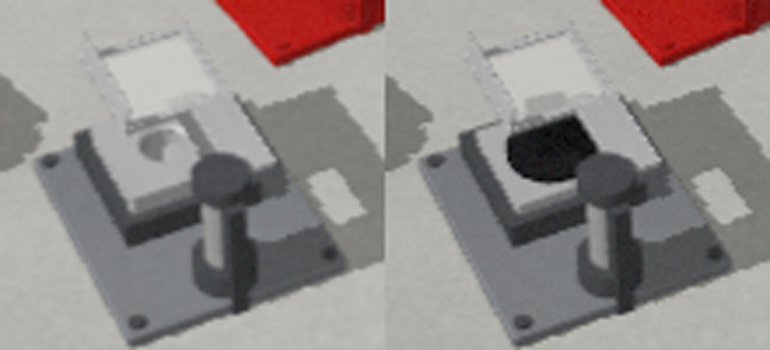

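View pics/wrist33.png

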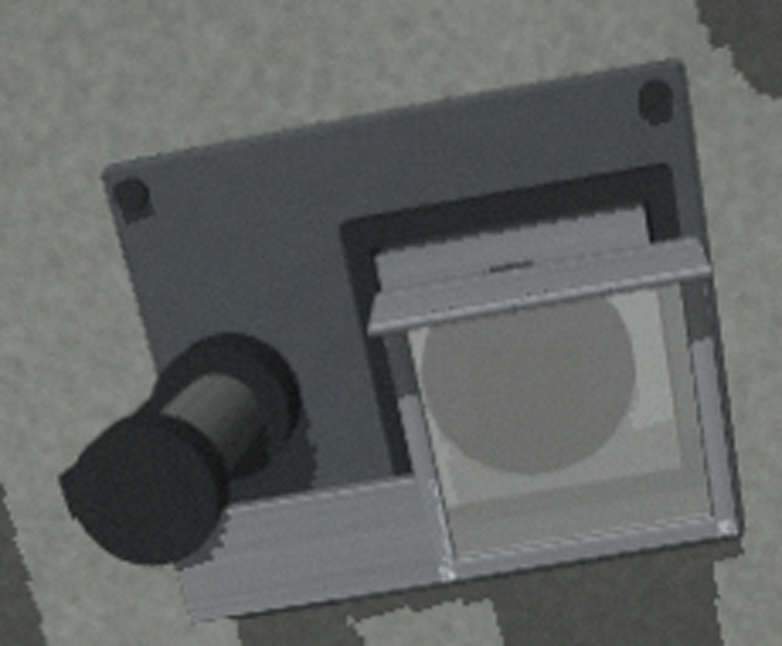

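```bash
python3 -c "
from h import *
print(job.close_job())"
```

```text
the job is handed in; nothing more can be done
None
```

The job is handed in, at about 41 s of the 72 s allowed. The cap is in the nest, the nest is pressed down on its stop as far as I can measure, and the guard is shut over the cap. No verdict was reported.

**What I did:** I gripped the cap by its hub, pushed the guard aside with it and centred it over the nest. I then lowered the spigot in, pressed, let go and lifted away.

**What went wrong on the way:** On the first try I had the jaws across the guard's edge, and on the way down a finger knuckle caught on the guard's upstand. I lifted, turned the hand about 80° so the jaws lay along the guard, and it then went in.

**Last checks:**
- **Nest:** It sank about 6 mm and stopped moving with 8 to 10 N on the wrist sensor. Its top is now about 27 mm above the base plate, near the low end of the stated range. The stop was felt and seen but not measured directly. For it to be fully home, the nest must have started near the 4 mm end of its range.
- **Cap:** It sits flat in the nest. It was within about 2 mm of the axis when the spigot went in, and I did not measure it again afterwards.
- **Guard:** The side picture shows it in the same position as at the start. The fitted angle is about 0.01 rad.
- **Forces:** The highest reading was about 11 N, or about 13 N allowing for the cap's weight. I only read the force at the end of each move, so short peaks, including at the knuckle catch, were not recorded.
- **Pin and bush:** I never touched them, and they looked undisturbed in the pictures. I did not measure them again at the end.

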